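# Load the UV curing hood through its lamp and visor interlock

## Robot

A 7-joint arm with a two-finger parallel gripper is mounted at the origin on a cart in front of the work surface, level with it; the furniture and walls round the work are solid. World frame = base frame: x ahead of the robot, y to its left, z up, the work surface at z = 0. Lengths are in m, angles in rad, forces in N, time in s.
With the tool pointing down it reaches from about 0.4 to 0.85 m from the base axis. Payload 4.5 kg.
Tool frame: the origin (TCP) lies midway between the tips of the shut fingers; the grasp point (between the pads) lies 19 mm behind it; x points along the fingers, y is the direction in which the jaws open and shut, and the axes are right-handed (so a half turn about x gives the same grasp; the last joint's range is limited). The gripper opens to 88 mm and grips with 3 to 60 N. Pads are 18 mm wide; open, the fingers measure 123 mm over their backs; the gripper's body (75 mm by 187 mm) begins 45 mm behind the grasp point.
Start: joints at [-1.301, 0.689, -0.195, 1.565, 0.157, 0.902, -0.215], TCP at [0.146, 0.608, 0.239] pointing down, gripper open.
Joint ranges: [-3.01, 3.01], [-0.46, 2.08], [-1.47, 1.51], [0.13, 2.56], [-1, 4.14], [0.04, 2.09], [-2.66, 2.66]. Speed limits (rad/s): [2.57, 2.57, 3.14, 3.14, 3.14, 3.14, 3.14].

## Interface

Orientations are given as a unit quaternion [x, y, z, w].
In Python, from plant import r gives the robot as it stands.
- The arm moves only by the tool arm_command, never from a script. Its argument "plan" is a list of rows, each a list of 5 numbers: the finger opening in m, from 0 to 0.0881, then the shift along the tool's x, y, z in m, then the turn about the tool's x in rad. In form: [[grip, dx, dy, dz, roll], ...]. A call has 1 to 12 rows; each row shifts and turns the commanded pose from where the row before left it, along the tool's axes as they then stand; what a row does not reach is not made up. A row lasts 1/8 s, in which the tool goes at most 62.5 mm and 10.7 degrees, less where a joint would pass 70% of its speed; a pose out of reach is approached as far as the arm can. A call is refused whole if a number of a shift passes 0.0625 or a number of a turn 0.188, either way. A call with a gripper value outside its range is refused whole. The fingers move at their own pace and stop on an object; "force" is the grip in N (left out, the last holds). Time passes only in rows, so rows that do not move let the fingers close. It gives the time, the measured TCP pose, the force and the opening at its end, in the units of the state.
- r.get_state(): the state, without advancing time (a new reading comes with each control period).
- r.snapshot(name): name is "scene" or "top" or "wrist"; returns (picture, depth): 480x640x3 uint8, red, green, blue; 480x640 float32, m along the optical axis (not along the pixel's ray), 0 where there is no reading.
- r.calibration(name): a dict with "fx", "fy", "cx", "cy" (pixels), "k1" (the pictures are not rectified: a ray, as slopes to the right and down, at radius r is drawn at 1 + k1 r^2 times it, then the intrinsics apply), "eye" and "orientation" of the camera in the world; the wrist camera has in their place "mount" (4x4, takes a point from camera to tool coordinates, whose origin is the TCP and whose axes are the tool frame's). Camera axes: x right, y down, z forward; pixel columns grow to the right and rows downward; lengths in m; the calibration is good to about 2 mm. A picture is of the moment at which its call begins: read the wrist's pose just before it. calibration takes no time and is no camera call.
- r.finish_job(): hands the job in, once; it reports no verdict.
The state is a dict: "clock": time; "q": joint angles; "qd": joint speeds; "joint_torque": joint torques, N m; "tool_pos": TCP position; "eef_rot": TCP orientation; "contact_force": force on the tool from outside, world axes, zero at the start; "moment": the same for the moment, N m; "opening": opening from 0.0 (shut) to 1.0 (fully open).
Only numpy, scipy, OpenCV 4.12 (cv2) and the standard library are available. Lean on these libraries where they do the work, as an engineer would, in place of code of your own. Each camera call takes 0.05 s, during which the arm holds its last target.

## Task

Cure the specimen dishes: turn the red lamp isolator of the UV hood off, then turn the black knob to roll the visor fully open, and slide every petri dish flat along the desk, without lifting or tipping it, until it stands wholly under the hood. Then turn the black knob back to shut the visor fully and turn the lamp isolator fully on again, leaving the mailer, the vials and the blower where they are.

Things in the scene. Friction and masses are not known exactly. Their poses are not given: they have to be found in the camera images.
- hood: UV curing hood, white and grey, fixed, 206 mm wide (y), 176 mm deep (x -0.068 to 0.108), open below: dishes stand on the desk in it. Origin on the desk, midway across, under the visor's axis; +x points into the hood (dishes are pushed that way), +y to the left for someone looking in, z up. The deck with the knobs, x 0 to 0.108, is 78 mm high
- mouth (a point): middle of the mouth on the desk, x = -0.068 in the hood's frame. The mouth is 197 mm wide between cheeks 4.5 mm thick and 74 mm high that begin here; from here to x = 0 it is open above while the visor is open
- bay (a point): middle of the dish bay on the desk, x = -0.018 in the hood's frame. A dish is wholly inside, clear of the visor (inner radius 61.5 mm about x = 0), when its centre has x from -0.030 to -0.009; there it meets the back wall at x = 0.020. Three dishes fit side by side, centres at y = -0.065, 0 and 0.065
- isolator_grip (a point): middle of the lamp isolator's red bar handle, on its vertical axis, 100 mm above the desk. Bar 44 mm long, 16 mm wide, z 0.086 to 0.114, gripped across its width from above; at joint 0 it lies along the hood's x axis. Under it are a 40 mm hub (top z 0.086) and a steel interlock plate of 47 mm radius (top z 0.083). The knobs stand 80 mm apart
- isolator (a joint): angle of the lamp isolator: 0 = off (hard stop, pointer to the green mark in front), 1.48 rad = on (hard stop, pointer to the red mark at the left); grows clockwise seen from above; stays where left (friction 0.06 N m). It can leave 0 only while the visor knob is at 0, within about 0.06 rad
- visor_knob_grip (a point): middle of the visor knob's black bar handle, 100 mm above the desk, of the same size as the isolator's; at joint 0 the bar lies along the hood's x axis
- visor_knob (a joint): angle of the visor knob: 0 = visor shut (hard stop), 1.48 rad = open (hard stop); grows counter-clockwise seen from above; stays where left (friction 0.06 N m). Geared 1:1 to the amber roll-top visor, which swings up and back under the deck. It can leave 0 only while the isolator is at 0, within about 0.06 rad; a dish under the visor's edge keeps it from shutting
- dish_0: closed petri dish, straw-coloured filling, 58 mm across, 16 mm high, about 30 g; origin at the centre of its underside, z up. It stands on the bare desk (z = 0) and slides on it when pushed. Two or three dishes are present; an absent one reads None
- dish_1: closed petri dish, pink filling, 58 mm across, 16 mm high, about 30 g; origin at the centre of its underside, z up. It stands on the bare desk (z = 0) and slides on it when pushed. Two or three dishes are present; an absent one reads None
- dish_2: closed petri dish, straw-coloured filling, 58 mm across, 16 mm high, about 30 g; origin at the centre of its underside, z up. It stands on the bare desk (z = 0) and slides on it when pushed. Two or three dishes are present; an absent one reads None
- microscope: tall white microscope, fixed, beside the work: foot from x = -0.247 to 0.169 and y = -0.101 to 0.101 in its own frame (front with eyepieces to -x), 0.61 m high; its stage (0.15 m up), right focus knob (to y = -0.136) and head (from 0.29 m up) overhang the desk, so carry the hand round it on the robot's side
- corner_shelf: small white wall shelf with bottles behind the hood, fixed, 155x210 mm, its board 0.32 m above the desk (origin 0.26 m up, under the board's middle); pass to the left of it on the way in
- mailer: green slide mailer lying on the desk, 34x84x15 mm, origin under its middle; leave it alone
- vial_pink: glass vial with pink filling and white cap, 22 mm across, 52 mm high, standing behind the hood; leave it alone
- vial_blue: glass vial with blue filling and white cap, 22 mm across, 52 mm high, standing behind the hood; leave it alone
- blower: black rubber lens blower with red nozzle, 49 mm across, 120 mm high, standing behind the hood; leave it alone
Mind the look-alikes: they are no part of the job. What is shaped like the dish_0 but purple is not meant.

How it is judged:
On the way, in this order (a step that is already met when the one before it is completed fails the run):
1. the lamp isolator is turned off (value of joint isolator below 0.1 rad), for 0.2 s.
2. the visor is rolled fully open (value of joint visor_knob above 1.36 rad), for 0.2 s.
3. every dish stands wholly under the hood while the visor is open (x of dish_0 in the frame of hood between -0.036 and 0.02 m and y of dish_0 in the frame of hood between -0.08 and 0.08 m and x of dish_1 in the frame of hood between -0.036 and 0.02 m and y of dish_1 in the frame of hood between -0.08 and 0.08 m and x of dish_2 in the frame of hood between -0.036 and 0.02 m and y of dish_2 in the frame of hood between -0.08 and 0.08 m and value of joint visor_knob above 1.36 rad), for 0.2 s.
4. the visor is shut over the dishes, the lamp still off (x of dish_0 in the frame of hood between -0.036 and 0.02 m and y of dish_0 in the frame of hood between -0.08 and 0.08 m and x of dish_1 in the frame of hood between -0.036 and 0.02 m and y of dish_1 in the frame of hood between -0.08 and 0.08 m and x of dish_2 in the frame of hood between -0.036 and 0.02 m and y of dish_2 in the frame of hood between -0.08 and 0.08 m and value of joint each of visor_knob, isolator below 0.1 rad), for 0.2 s.
5. the lamp isolator is turned fully on (value of joint isolator above 1.36 rad and value of joint visor_knob below 0.1 rad), for 0.2 s.
At the end, for the whole second after the job is handed in: every dish present lies flat and at rest under the hood (its centre between x = -0.036 and 0.020 and within 0.08 of the middle, in the hood's frame), the visor knob is shut (below 0.1 rad) and the lamp isolator is on (above 1.36 rad) (all of step 5 and x of dish_0 in the frame of hood between -0.036 and 0.02 m and y of dish_0 in the frame of hood between -0.08 and 0.08 m and x of dish_1 in the frame of hood between -0.036 and 0.02 m and y of dish_1 in the frame of hood between -0.08 and 0.08 m and x of dish_2 in the frame of hood between -0.036 and 0.02 m and y of dish_2 in the frame of hood between -0.08 and 0.08 m and linear speed of each of dish_0, dish_1, dish_2 below 0.02 m/s and angle between each of dish_0, dish_1, dish_2's own z axis and vertical below 0.1 rad); the robot touches nothing.
It fails at once if a dish is lifted more than 30 mm off the desk or tipped by more than 0.5 rad (height (world z) of any of dish_0, dish_1, dish_2 above 0.03 m or angle between any of dish_0, dish_1, dish_2's own z axis and vertical above 0.5 rad).
It fails at once if the mailer, a vial or the blower is moved by more than 30 mm (distance of any of mailer, vial_pink, vial_blue, blower from where it was at the start of the episode above 0.03 m).
Of dish_0, dish_1, dish_2 only 2 to 3 are there at a start; the rules pass over those that are not, and their reading is None.
At some moment in a run one of dish_0, dish_1, dish_2 may be knocked a few centimetres aside while the robot is not near it.
Once in a run the grip may slacken for a moment while it holds something.
It also fails if it takes over 210 s, if anything falls off the work surface, if the arm or the gripper's body presses on something with over 40 N, if the wrist force passes 120 N, or if a joint passes its speed limit or range.

## Working session

There is one attempt and no reset: what is moved stays moved. The work goes in short steps, Python scripts to look and compute and a tool call to move; the robot and the scene stay as the last step left them, time stands still between calls to the robot, and variables do not carry over. Pictures are saved under pics/ and viewed, and the job is handed in when it is done.

Besides the shell and the picture viewer there is one more tool, called after "Request:" as a command line: name --pt "numbers of a row" for each row, then --argument value for the rest. arm_command: Moves the arm, as the interface text tells. Its arguments: {"type":"object","properties":{"plan":{"type":"array","items":{"type":"array","items":{"type":"number"}}},"force":{"type":"number"}},"required":["plan"]}

```bash
ls; mkdir -p pics; python3 - <<'E'
from plant import r
import cv2, numpy as np
s=r.get_state(); print({k:np.round(v,3).tolist() for k,v in s.items()})
for n in ["scene","top","wrist"]:
    p,d=r.snapshot(n); cv2.imwrite(f"pics/{n}0.png",p[:,:,::-1]); np.savez(f"pics/{n}0.npz",p=p,d=d)
    print(n,{k:np.round(v,4).tolist() for k,v in r.calibration(n).items()})
E
```

```text
pics
{'clock': 0.0, 'q': [-1.301, 0.69, -0.195, 1.566, 0.157, 0.903, -0.215], 'qd': [-0.001, -0.001, 0.001, -0.003, -0.0, 0.001, 0.0], 'joint_torque': [0.001, -52.756, -1.266, -15.343, -0.053, 0.006, 0.0], 'tool_pos': [0.146, 0.607, 0.238], 'eef_rot': [0.083, 0.702, -0.084, 0.702], 'contact_force': [-0.018, 0.239, 0.351], 'moment': [0.037, -0.031, 0.029], 'opening': 1.001}
scene {'fx': 531.6758, 'fy': 531.6758, 'cx': 319.6596, 'cy': 237.5803, 'k1': 0.0099, 'eye': [1.1615, 0.2299, 1.2526], 'orientation': [0.5987, 0.7627, -0.1928, -0.1504]}
top {'fx': 497.2625, 'fy': 497.2625, 'cx': 315.26, 'cy': 238.2636, 'k1': -0.0983, 'eye': [-0.1952, -0.0685, 1.2093], 'orientation': [0.7394, -0.5865, 0.2086, -0.2563]}
wrist {'fx': 419.6777, 'fy': 419.6777, 'cx': 318.019, 'cy': 243.6641, 'k1': -0.0766, 'mount': [[-0.0017, -0.3043, 0.9526, -0.1465], [1.0, 0.0002, 0.0019, 0.001], [-0.0008, 0.9526, 0.3043, -0.0779], [0.0, 0.0, 0.0, 1.0]]}
```

View pics/scene0.png

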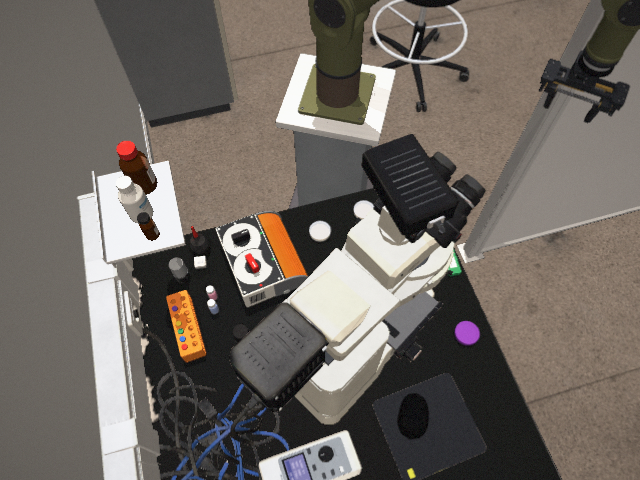

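View pics/top0.png

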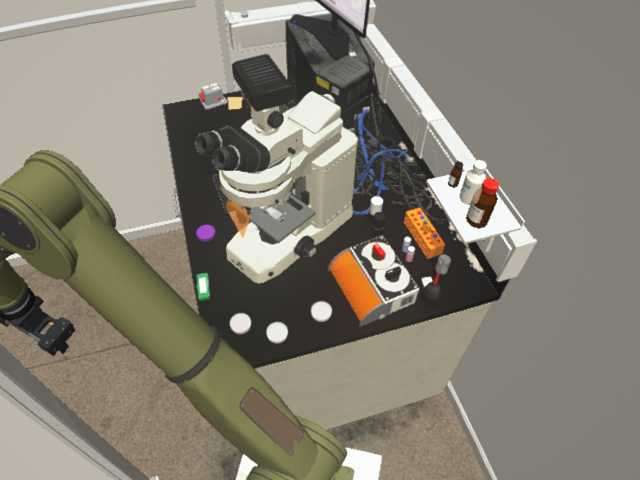

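View pics/wrist0.png

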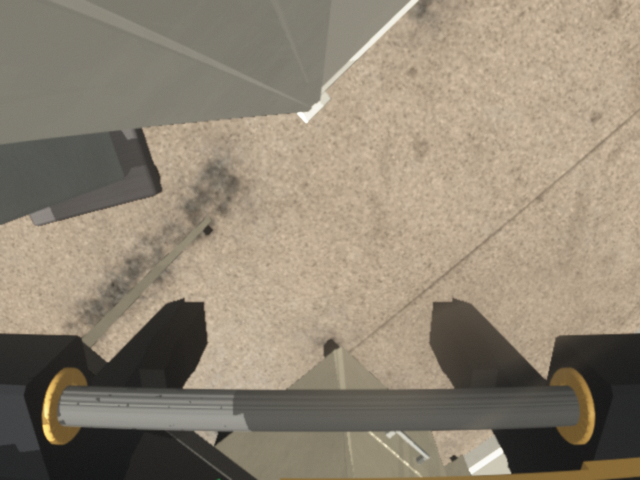

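The top view shows three white dishes at (241,323), (277,332) and (321,311), with the hood at (375,275). The knobs are red at (379,251) and black at (392,272). The purple look-alike is at (205,233) and the mailer at (203,286).

```bash
cat > h.py <<'E'
import numpy as np, cv2
from scipy.spatial.transform import Rotation as R
def K(c): return np.array([[c['fx'],0,c['cx']],[0,c['fy'],c['cy']],[0,0,1.]])
def pose(c,s=None):
    if 'mount' in c:
        T=np.eye(4);T[:3,:3]=R.from_quat(s['eef_rot']).as_matrix();T[:3,3]=s['tool_pos']
        T=T@np.array(c['mount']); return T[:3,:3],T[:3,3]
    return R.from_quat(c['orientation']).as_matrix(),np.array(c['eye'])
def slopes(c,uv):
    uv=np.atleast_2d(np.array(uv,float)); 
    return cv2.undistortPoints(uv[:,None],K(c),np.array([c['k1'],0,0,0]))[:,0]
def onplane(c,uv,z,s=None):
    Rm,e=pose(c,s); a=slopes(c,uv); d=np.c_[a,np.ones(len(a))]@Rm.T
    return e+d*((z-e[2])/d[:,2])[:,None]
def cloud(c,depth,s=None):
    Rm,e=pose(c,s); v,u=np.nonzero(depth>0); a=slopes(c,np.c_[u,v])
    P=np.c_[a,np.ones(len(a))]*depth[v,u][:,None]
    return P@Rm.T+e,u,v
def proj(c,P,s=None):
    Rm,e=pose(c,s); q=(np.atleast_2d(P)-e)@Rm
    return cv2.projectPoints(q[:,None],np.zeros(3),np.zeros(3),K(c),np.array([c['k1'],0,0,0]))[0][:,0]
def rectify(c,p,lim,z,s=None,ppm=1000):
    # orthophoto of plane z; lim=(x0,x1,y0,y1); up = +x, left=+y
    x0,x1,y0,y1=lim; xs=np.arange(x1,x0,-1/ppm); ys=np.arange(y1,y0,-1/ppm)
    X,Y=np.meshgrid(xs,ys,indexing='ij'); P=np.c_[X.ravel(),Y.ravel(),np.full(X.size,z)]
    m=proj(c,P,s).reshape(X.shape+(2,)).astype(np.float32)
    return cv2.remap(p,m[...,0],m[...,1],cv2.INTER_LINEAR)
E
python3 - <<'E'
from plant import r
from h import *
for n in ["top","scene"]:
    f=np.load(f"pics/{n}0.npz"); p,d=f['p'],f['d']; c=r.calibration(n)
    P,u,v=cloud(c,d)
    hsv=cv2.cvtColor(p,cv2.COLOR_RGB2HSV)
    def blob(name,m,z):
        nn,lab,st,ce=cv2.connectedComponentsWithStats(m.astype(np.uint8))
        for i in range(1,nn):
            if st[i,4]>25: 
                dd=d[lab==i]; print(n,name,ce[i].round(1),st[i,4],onplane(c,ce[i],z)[0].round(4))
    H,S,V=[hsv[...,i].astype(int) for i in range(3)]
    blob('red',((H<6)|(H>174))&(S>180)&(V>120),0.114)
    blob('orange',(H>6)&(H<18)&(S>180)&(V>120),0.05)
    blob('green',(H>55)&(H<85)&(S>150)&(V>80),0.015)
    blob('purple',(H>130)&(H<160)&(S>120)&(V>80),0.015)
    zz=P[:,2]; m=np.zeros(d.shape,bool); m[v,u]=(zz>0.006)&(zz<0.026)
    blob('dish',m&(S<60)&(V>150),0.016)
    crop=p[180:360,180:460] if n=="top" else p[180:360,150:430]
    cv2.imwrite(f"pics/{n}0c.png",cv2.resize(crop[:,:,::-1],None,fx=2.85,fy=2.85,interpolation=cv2.INTER_CUBIC))
E
```

```text
top red [490.1 185.8] 198 [ 0.9901 -0.3663  0.114 ]
top red [378.8 251.8] 86 [ 0.6525 -0.062   0.114 ]
top red [436.  278.7] 29 [ 0.5984 -0.2249  0.114 ]
top orange [423.8 234.8] 927 [ 0.7972 -0.1853  0.05  ]
top orange [354.  284.5] 1634 [ 0.573 -0.011  0.05 ]
top purple [205.3 232.4] 250 [0.6792 0.4749 0.015 ]
top dish [230.   88.2] 73 [1.4215 0.6539 0.016 ]
top dish [ 98.8 112.4] 869 [1.1574 1.1131 0.016 ]
top dish [333.  228.7] 139 [0.7848 0.0913 0.016 ]
top dish [266.3 270.6] 239 [0.584  0.2484 0.016 ]
top dish [202.4 284.8] 104 [0.4938 0.413  0.016 ]
top dish [426.2 280.4] 56 [ 0.6568 -0.2114  0.016 ]
top dish [321.  310.8] 318 [0.4891 0.0638 0.016 ]
top dish [398.1 307.2] 41 [ 0.5492 -0.1426  0.016 ]
top dish [240.  322.6] 336 [0.4023 0.2693 0.016 ]
top dish [276.7 331.7] 345 [0.399 0.165 0.016]
top dish [ 23.6 436.8] 164 [-0.027   0.6851  0.016 ]
top dish [ 66.9 433.3] 37 [0.0111 0.5834 0.016 ]
scene red [125.2 148.6] 236 [ 0.4271 -0.4861  0.114 ]
scene red [251.1 261.1] 92 [ 0.6665 -0.0605  0.114 ]
scene orange [281.5 244.9] 1381 [ 0.5765 -0.0153  0.05  ]
scene orange [184.9 322. ] 1177 [ 0.8286 -0.1815  0.05  ]
scene orange [194.4 343.4] 41 [ 0.8723 -0.1415  0.05  ]
scene purple [466.9 332.5] 484 [0.6824 0.4761 0.015 ]
scene dish [305.3  85.9] 26 [ 0.0036 -0.1013  0.016 ]
scene dish [362.2 208.4] 244 [0.3999 0.161  0.016 ]
scene dish [319.5 230.4] 334 [0.4939 0.0642 0.016 ]
scene dish [199.3 261.1] 117 [ 0.6556 -0.2153  0.016 ]
scene dish [453.  262.9] 51 [0.5055 0.4208 0.016 ]
scene dish [151.4 406.7] 54 [ 1.0252 -0.1953  0.016 ]
scene dish [349.4 454.7] 479 [1.0176 0.2592 0.016 ]
```

```bash
sleep 0
```

```text
(no output)
```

View pics/top0c.png

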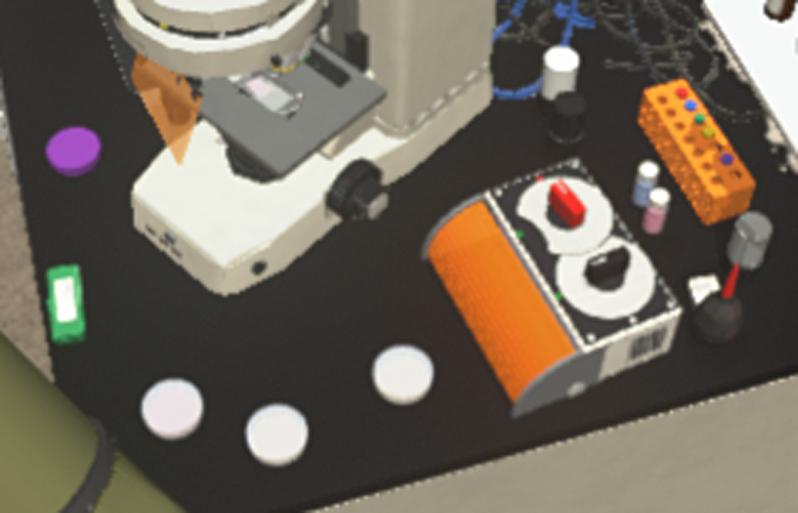

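View pics/scene0c.png

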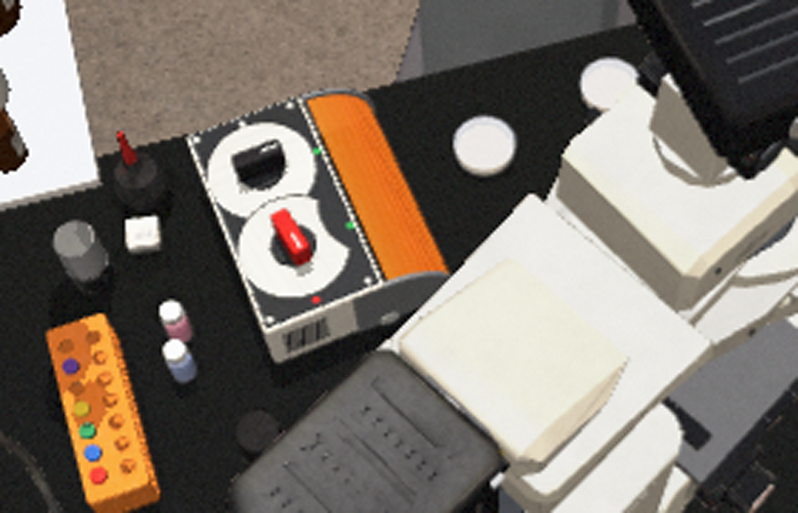

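```bash
python3 - <<'E'
from plant import r
from h import *
ct=r.calibration('top');cs=r.calibration('scene')
# order FL, BL, BR, FR
T=np.array([(487,193),(578,160),(680,312),(585,348)])/2.85+180
S=np.array([(383,280),(270,325),(190,140),(300,97)])/2.85+[150,180]
for c,q in ((ct,T),(cs,S)):
    P=onplane(c,q,0.078)[:,:2]; print(P.round(4))
    ax=(P[1]+P[2]-P[0]-P[3])/2; ay=(P[0]+P[1]-P[2]-P[3])/2
    print('depth',np.linalg.norm(ax),'width',np.linalg.norm(ay),'yawx',np.arctan2(ax[1],ax[0]),'yawy',np.arctan2(-ay[0],ay[1]))
    print('ctr',P.mean(0))
    # back edge/ front edge directions
f=np.load("pics/top0.npz"); im=rectify(ct,f['p'],(0.3,0.85,-0.3,0.5),0.078)
cv2.imwrite("pics/ortho_t.png",im[:,:,::-1])
f=np.load("pics/scene0.npz"); im=rectify(cs,f['p'],(0.3,0.85,-0.3,0.5),0.078)
cv2.imwrite("pics/ortho_s.png",im[:,:,::-1])
E
```

```text
[[ 0.6763  0.0187]
 [ 0.74   -0.0648]
 [ 0.5783 -0.1863]
 [ 0.5183 -0.1034]]
depth 0.10362549698027938 width 0.20094325191485105 yawx -0.9315147332263138 yawy -0.9198279331102899
ctr [ 0.62820634 -0.08397307]
[[ 0.6756  0.0218]
 [ 0.7373 -0.0586]
 [ 0.5856 -0.1811]
 [ 0.5198 -0.0992]]
depth 0.1031603686738025 width 0.19615827051807355 yawx -0.9051256494382839 yawy -0.9011666981883337
ctr [ 0.62959799 -0.0792814 ]
```

```bash
sleep 0
```

```text
(no output)
```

View pics/ortho_t.png

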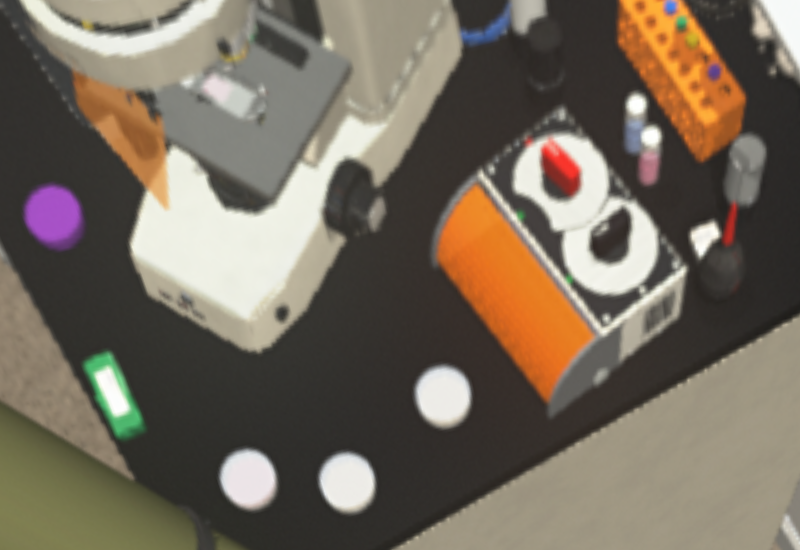

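View pics/ortho_s.png

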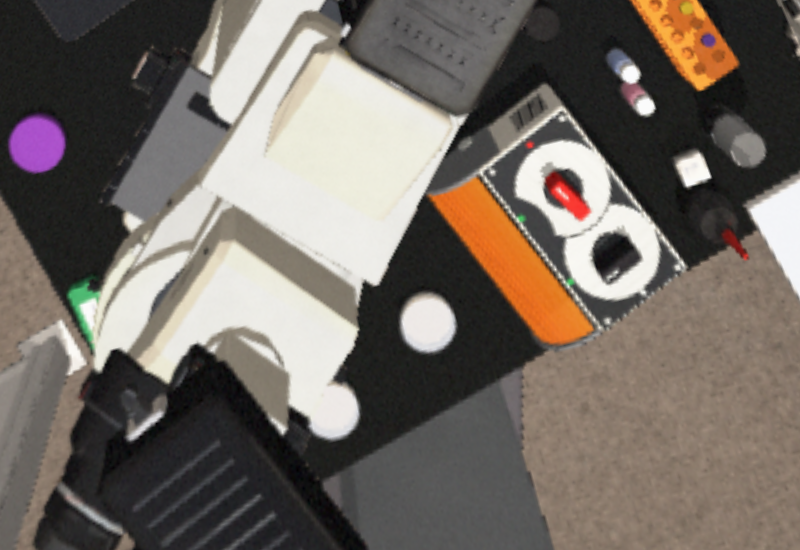

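```bash
python3 - <<'E'
from plant import r
from h import *
Pall=[]
for n in ["top","scene"]:
    f=np.load(f"pics/{n}0.npz"); c=r.calibration(n); P,u,v=cloud(c,f['d']); Pall.append(P)
P=np.vstack(Pall); x0,y0,st=0.3,-0.4,0.002
H=np.zeros((350,450)); 
ok=(P[:,0]>.3)&(P[:,0]<1)&(P[:,1]>-.4)&(P[:,1]<.5)&(P[:,2]>-.02)&(P[:,2]<.7)
q=P[ok]; i=((1-q[:,0])/st).astype(int); j=((.5-q[:,1])/st).astype(int)
np.maximum.at(H,(i.clip(0,349),j.clip(0,449)),q[:,2])
im=cv2.applyColorMap((H/0.65*255).clip(0,255).astype(np.uint8),cv2.COLORMAP_JET)
im=cv2.resize(im,None,fx=1.7,fy=1.7,interpolation=0); cv2.imwrite("pics/hmap.png",im)
for lo,hi in ((.02,.12),(.12,.28),(.28,.4),(.4,.7)):
    m=(P[:,2]>lo)&(P[:,2]<hi)&(P[:,0]>.3)&(P[:,0]<.8)&(P[:,1]>.1)&(P[:,1]<.45)
    Q=P[m]; print(lo,hi,len(Q)); 
    for yl in np.arange(.1,.45,.05):
        z=Q[(Q[:,1]>=yl)&(Q[:,1]<yl+.05)]
        if len(z): print('  y',round(yl,2),'xmin',np.percentile(z[:,0],1).round(3))
s=r.get_state(); print(R.from_quat(s['eef_rot']).as_matrix().round(3))
E
```

```text
0.02 0.12 4099
  y 0.1 xmin 0.397
  y 0.15 xmin 0.382
  y 0.2 xmin 0.553
  y 0.25 xmin 0.4
  y 0.3 xmin 0.563
  y 0.35 xmin 0.59
  y 0.4 xmin 0.479
0.12 0.28 5272
  y 0.1 xmin 0.689
  y 0.15 xmin 0.605
  y 0.2 xmin 0.591
  y 0.25 xmin 0.555
  y 0.3 xmin 0.574
  y 0.35 xmin 0.628
0.28 0.4 7980
  y 0.1 xmin 0.729
  y 0.15 xmin 0.61
  y 0.2 xmin 0.571
  y 0.25 xmin 0.566
  y 0.3 xmin 0.572
  y 0.35 xmin 0.604
0.4 0.7 19066
  y 0.1 xmin 0.781
  y 0.15 xmin 0.644
  y 0.2 xmin 0.586
  y 0.25 xmin 0.542
  y 0.3 xmin 0.542
  y 0.35 xmin 0.57
[[-0.     0.234  0.972]
 [-0.001  0.972 -0.234]
 [-1.    -0.001  0.   ]]
```

View pics/hmap.png

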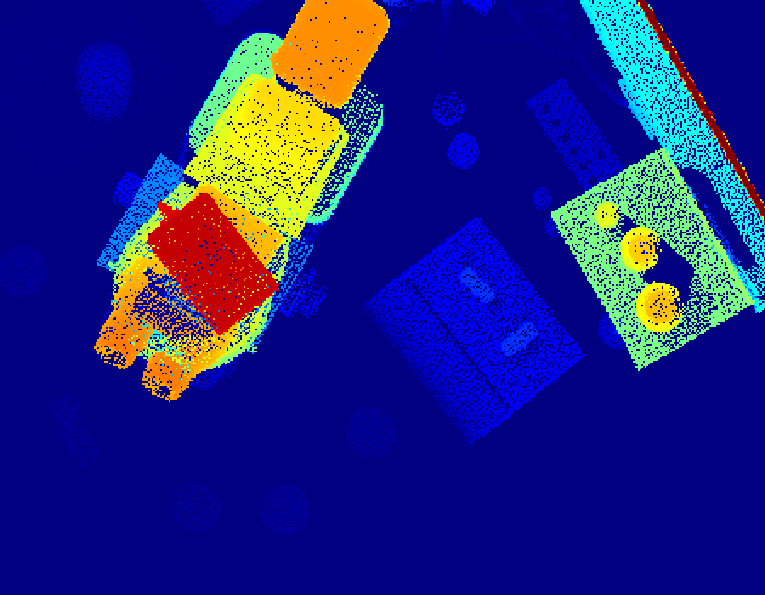

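The three white dishes (not the purple one) sit at about (0.492,0.064), (0.400,0.163) and (0.402,0.269). The isolator is on, with its bar along hood y, and the visor is shut. I estimate the hood origin near (0.596,-0.039) with yaw about -0.915. I'll carry the hand round the microscope on the robot's side.

Request:
arm_command --pt "0.06 0 -0.04 0.036 0" --pt "0.06 0 -0.04 0.036 0" --pt "0.06 0 -0.04 0.036 0" --pt "0.06 0 -0.04 0.036 0" --pt "0.06 0 -0.035 0.034 0" --pt "0.06 0 -0.035 0.034 0" --pt "0.06 0 -0.035 0.034 0" --pt "0.06 0 -0.035 0.034 0" --pt "0.06 0 -0.035 0.034 0" --pt "0.06 0 -0.035 0.034 0"

```text
clock: 1.4
tool_pos: [0.3986, 0.1653, 0.2387]
eef_rot: [0.083, 0.702, -0.083, 0.702]
contact_force: [-0.3, 0.3, -1.2]
opening: 0.686
```

Request:
arm_command --pt "0.06 0 0 0 0.187" --pt "0.06 0 0 0 0.187" --pt "0.06 0 0 0 0.187" --pt "0.06 0 0 0 0.187" --pt "0.06 0 0 0 0.187" --pt "0.06 0 0 0 0.187" --pt "0.06 0 0 0 0.187" --pt "0.06 0 0 0 0.187" --pt "0.06 0 0 0 0.187" --pt "0.06 0 0 0 0.187" --pt "0.06 0 0 0 0.187" --pt "0.06 0 0 0 0.187"

```text
clock: 2.9
tool_pos: [0.3978, 0.1668, 0.2387]
eef_rot: [-0.669, -0.228, 0.669, -0.228]
contact_force: [0.0, 0.4, -0.4]
opening: 0.684
```

```bash
cat >> h.py <<'E'
HY=-0.915; HO=np.array([0.596,-0.039])
def setframe(o,yaw):
    global HO,HY; HO=np.array(o);HY=yaw
def h2w(x,y): 
    c,s=np.cos(HY),np.sin(HY); return HO+np.array([c*x-s*y,s*x+c*y])
def w2h(p):
    c,s=np.cos(HY),np.sin(HY); d=np.array(p)[:2]-HO; return np.array([c*d[0]+s*d[1],-s*d[0]+c*d[1]])
def go(s,t,n=None):
    M=R.from_quat(s['eef_rot']).as_matrix(); d=M.T@(np.array(t)-s['tool_pos'])
    y=np.arctan2(M[1,1],M[0,1]); print('pos',np.round(s['tool_pos'],4),'yaw %.3f'%y,'tool delta',d.round(4),'rows>=',np.ceil(np.abs(d).max()/.0625))
E
python3 - <<'E'
from plant import r
from h import *
s=r.get_state(); print(s['q'].round(2) if hasattr(s['q'],'round') else s['q'])
go(s,[.63,-.085,.26]); print(h2w(.062,.04),h2w(.062,-.04))
E
```

```text
[-0.79  0.48  0.43  2.14 -0.35  0.59 -1.02]
pos [0.3978 0.1668 0.2387] yaw -0.915 tool delta [-0.0214  0.3411 -0.0304] rows>= 6.0
[ 0.66550952 -0.06374726] [ 0.60210451 -0.1125305 ]
```

Request:
arm_command --pt "0.06 -0.003 0.043 -0.004 0" --pt "0.06 -0.003 0.043 -0.004 0" --pt "0.06 -0.003 0.043 -0.004 0" --pt "0.06 -0.003 0.043 -0.004 0" --pt "0.06 -0.003 0.043 -0.004 0" --pt "0.06 -0.003 0.043 -0.004 0" --pt "0.06 -0.003 0.043 -0.003 0" --pt "0.06 0 0.04 -0.003 0" --pt "0.06 0 0 0 0" --pt "0.06 0 0 0 0"

```text
clock: 4.15
tool_pos: [0.6305, -0.0829, 0.2591]
eef_rot: [-0.668, -0.231, 0.669, -0.229]
contact_force: [0.9, 0.2, -1.1]
opening: 0.685
```

```bash
cat > snap.py <<'E'
import sys
from plant import r
from h import *
n,name=sys.argv[1],sys.argv[2]
s=r.get_state(); p,d=r.snapshot(n)
cv2.imwrite(f"pics/{name}.png",p[:,:,::-1]); np.savez(f"pics/{name}.npz",p=p,d=d,q=s['eef_rot'],t=s['tool_pos'])
print(s['clock'],np.round(s['tool_pos'],4))
E
python3 snap.py wrist w1
python3 - <<'E'
from plant import r
from h import *
f=np.load("pics/w1.npz"); s=dict(eef_rot=f['q'],tool_pos=f['t']); c=r.calibration('wrist')
P,u,v=cloud(c,f['d'],s)
m=(P[:,2]>.107)&(P[:,2]<.122)&(P[:,0]<.75); 
mask=np.zeros((480,640),np.uint8); mask[v[m],u[m]]=1
n,lab,st,ce=cv2.connectedComponentsWithStats(mask)
L=lab[v,u]
for i in range(1,n):
    if st[i,4]>400:
        Q=P[(L==i)&m]; rect=cv2.minAreaRect((Q[:,:2]*1000).astype(np.float32)); print(ce[i].round(),st[i,4],Q.mean(0).round(4),np.array(rect[0]).round(1),np.array(rect[1]).round(1),rect[2])
E
```

```text
4.15 [ 0.6305 -0.0829  0.2591]
[324. 167.] 1361 [ 0.6667 -0.0591  0.1141] [666.1 -59.7] [43.8 15.3] 46.07252883911133
[323. 273.] 1245 [ 0.6042 -0.1075  0.1135] [ 603.3 -108.2] [16.  43.3] 37.695335388183594
```

View pics/w1.png

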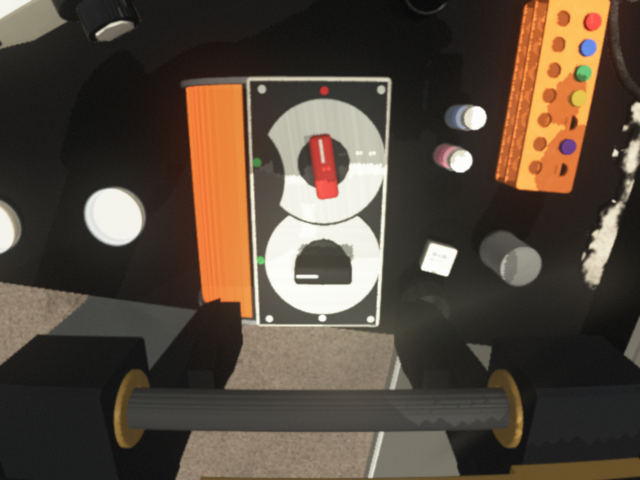

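```bash
python3 - <<'E'
from plant import r
from h import *
f=np.load("pics/w1.npz"); s=dict(eef_rot=f['q'],tool_pos=f['t']); c=r.calibration('wrist')
print(onplane(c,[(324,167),(323,273)],.114,s).round(4))
P=onplane(c,[(247,78),(391,78),(379,325),(257,325)],.078,s)[:,:2]; print(P.round(4))
ax=(P[1]+P[2]-P[0]-P[3])/2; ay=(P[0]+P[1]-P[2]-P[3])/2
print(np.linalg.norm(ax),np.linalg.norm(ay),np.arctan2(ax[1],ax[0]),np.arctan2(-ay[0],ay[1]),P.mean(0))
mid=(np.array([.6665,-.0595])+[.6038,-.108])/2
x=np.array([np.cos(-.913),np.sin(-.913)]); y=np.array([-x[1],x[0]])
o=P.mean(0)-.054*x; print('O',o, 'knobmid in h',(mid-o)@x,(mid-o)@y)
go(r.get_state(),[.6665,-.0595,.16]); go(r.get_state(),[.6665,-.0595,.085])
E
```

```text
[[ 0.6669 -0.0593  0.114 ]
 [ 0.6047 -0.1073  0.114 ]]
[[ 0.6802  0.0229]
 [ 0.7456 -0.0608]
 [ 0.5854 -0.1854]
 [ 0.5195 -0.1012]]
0.10657989031825471 0.20301591233643326 -0.9069858626039661 -0.9113847510602984 [ 0.63267791 -0.08110666]
O [ 0.59966369 -0.03837422] knobmid in h 0.057603158265872964 0.00034019434709917204
pos [ 0.6304 -0.0824  0.2593] yaw -0.908 tool delta [ 0.0993  0.0044 -0.0426] rows>= 2.0
pos [ 0.6304 -0.0824  0.2593] yaw -0.908 tool delta [ 0.1743  0.0045 -0.0426] rows>= 3.0
```

Request:
arm_command --pt "0.05 0.04 0.0045 -0.0425 0" --pt "0.05 0.03 0 0 -0.11" --pt "0.05 0 0 0 0" --pt "0.05 0 0 0 0"

```text
clock: 4.7
tool_pos: [0.6677, -0.0614, 0.1912]
eef_rot: [0.656, 0.265, -0.655, 0.266]
contact_force: [-0.0, -0.1, 0.9]
opening: 0.569
```

```bash
sed -i 's/^HY=.*/HY=-0.911; HO=np.array([0.5997,-0.0384])/' h.py; python3 snap.py wrist w2
python3 - <<'E'
from plant import r
from h import *
f=np.load("pics/w2.npz"); s=dict(eef_rot=f['q'],tool_pos=f['t']); c=r.calibration('wrist')
hsv=cv2.cvtColor(f['p'],cv2.COLOR_RGB2HSV); m=(((hsv[...,0]<6)|(hsv[...,0]>174))&(hsv[...,1]>180)&(hsv[...,2]>100)).astype(np.uint8)
P,u,v=cloud(c,f['d'],s); k=(m[v,u]>0)&(P[:,2]>.109)&(P[:,2]<.12)&(P[:,0]<.72); rect=cv2.minAreaRect((P[k,:2]*1000).astype(np.float32)); print(k.sum(),rect,P[k].mean(0))
go(r.get_state(),[rect[0][0]/1000,rect[0][1]/1000,.09])
E
```

```text
4.7 [ 0.6677 -0.0614  0.1912]
94 ((642.01611328125, -136.76394653320312), (190.73748779296875, 15.479086875915527), 70.02288818359375) [ 0.64120497 -0.14740954  0.11579082]
pos [ 0.668  -0.0617  0.1916] yaw -0.801 tool delta [0.1016 0.0356 0.0711] rows>= 2.0
```

View pics/w2.png

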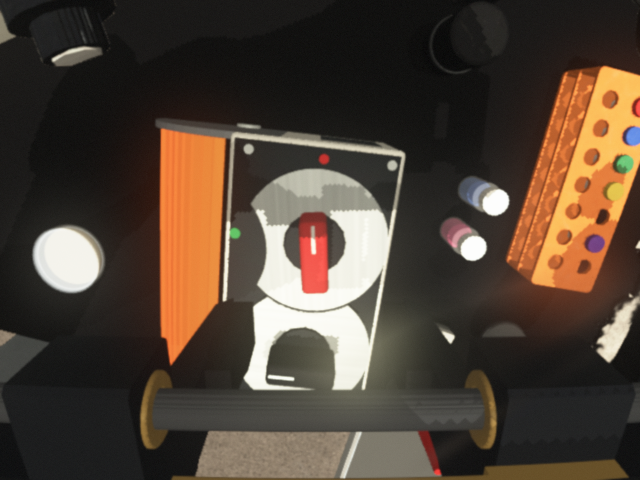

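```bash
python3 - <<'E'
from plant import r
from h import *
f=np.load("pics/w2.npz"); s=dict(eef_rot=f['q'],tool_pos=f['t']); c=r.calibration('wrist')
print(proj(c,[[.6665,-.0595,.114],[.6665+.022*np.cos(.77),-.0595+.022*np.sin(.77),.114],[.6665-.022*np.cos(.77),-.0595-.022*np.sin(.77),.114]],s).round(1), onplane(c,[[314.5,212],[314,275],[313,292]],.114,s).round(4))
cv2.imwrite("pics/w2c.png",cv2.resize(f['p'][190:310,240:400,::-1],None,fx=4,fy=4))
go(r.get_state(),[.6665,-.0595,.09])
E
```

```text
[[313.7 258.7]
 [313.6 220.9]
 [313.8 294.3]] [[ 0.6863 -0.041   0.114 ]
 [ 0.6595 -0.0665  0.114 ]
 [ 0.6514 -0.0735  0.114 ]]
pos [ 0.668  -0.0617  0.1916] yaw -0.801 tool delta [ 0.1016 -0.0028 -0.0003] rows>= 2.0
```

View pics/w2c.png

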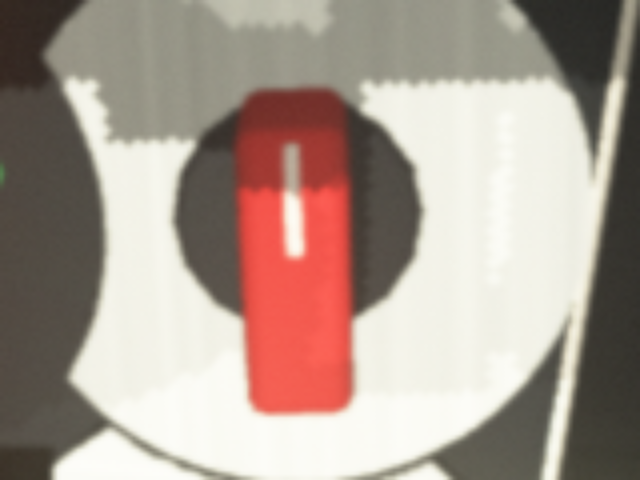

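The crop shows the isolator's bar at (314,258), aligned between the fingers and matching the prediction. I'll go down and grip it.

Request:
arm_command --pt "0.05 0.05 -0.0028 0 0" --pt "0.05 0.03 0 0 0" --pt "0.05 0.0215 0 0 0" --pt "0.05 0 0 0 0" --pt "0.0 0 0 0 0" --pt "0.0 0 0 0 0" --pt "0.0 0 0 0 0" --pt "0.0 0 0 0 0" --force 25

```text
clock: 5.75
tool_pos: [0.6661, -0.0596, 0.0889]
eef_rot: [0.656, 0.266, -0.655, 0.266]
contact_force: [-0.2, -1.4, 3.5]
opening: 0.174
```

Request:
arm_command --pt "0.0 0 0 0 -0.15" --pt "0.0 0 0 0 -0.15" --pt "0.0 0 0 0 -0.15" --pt "0.0 0 0 0 -0.15" --pt "0.0 0 0 0 -0.15" --pt "0.0 0 0 0 -0.15" --pt "0.0 0 0 0 -0.15" --pt "0.0 0 0 0 -0.15" --pt "0.0 0 0 0 -0.15" --pt "0.0 0 0 0 -0.12" --pt "0 0 0 0 0" --pt "0 0 0 0 0"

```text
clock: 7.25
tool_pos: [0.6637, -0.0595, 0.0888]
eef_rot: [0.308, 0.638, -0.309, 0.635]
contact_force: [-5.2, 0.6, 7.5]
opening: 0.182
```

```bash
python3 - <<'E'
from plant import r
from h import *
s=r.get_state(); print(s['q'],s['moment'],s['opening']); go(s,[.6665,-.0595,.09])
E
```

```text
[ 0.07742346  0.92844079 -0.11042818  1.5367716   0.13926327  0.68775599
  0.57222099] [ 0.05254258  1.0163018  -0.30698729] 0.18209057583393368
pos [ 0.6637 -0.0595  0.0888] yaw 0.669 tool delta [-0.0012  0.0021  0.0018] rows>= 1.0
```

Request:
arm_command --pt "0.05 0 0 0 0" --pt "0.05 0 0 0 0" --pt "0.05 0 0 0 0" --pt "0.05 -0.05 0 0 0" --pt "0.05 -0.03 0 0 0" --pt "0.05 0 0 0 0"

```text
clock: 8.0
tool_pos: [0.6675, -0.0594, 0.1709]
eef_rot: [0.308, 0.635, -0.307, 0.639]
contact_force: [0.2, 0.3, 0.4]
opening: 0.57
```

```bash
python3 snap.py wrist w3; python3 - <<'E'
from plant import r
from h import *
go(r.get_state(),[.6038,-.108,.09])
E
```

```text
8.0 [ 0.6675 -0.0594  0.1709]
pos [ 0.6661 -0.0594  0.1689] yaw 0.671 tool delta [ 0.0788 -0.0791 -0.0007] rows>= 2.0
```

View pics/w3.png

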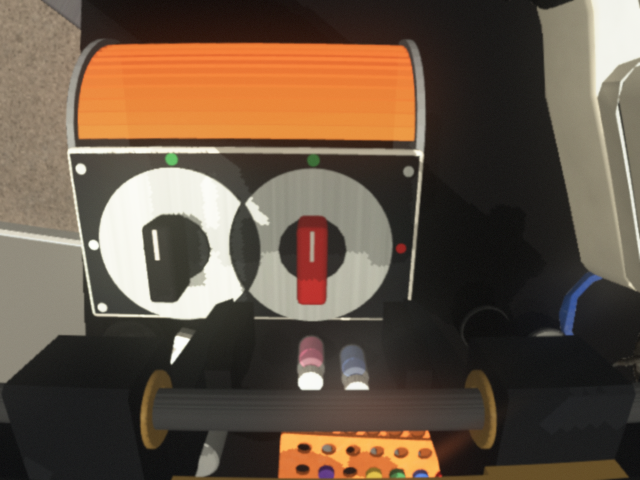

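The red pointer at (313,245) now faces the green mark, so the isolator is off. Next is the visor knob, at (165,257) in this view.

Request:
arm_command --pt "0.05 0 -0.0395 -0.0005 0.01" --pt "0.05 0 -0.0395 0 0" --pt "0.05 0 0 0 0" --pt "0.05 0.04 0 0 0" --pt "0.05 0.0385 0 0 0" --pt "0.05 0 0 0 0"

```text
clock: 8.8
tool_pos: [0.6008, -0.1064, 0.0862]
eef_rot: [0.31, 0.638, -0.311, 0.633]
contact_force: [-0.1, 0.1, -0.6]
opening: 0.57
```

```bash
python3 - <<'E'
from plant import r
from h import *
go(r.get_state(),[.6038,-.108,.09])
E
```

```text
pos [ 0.6008 -0.1064  0.0862] yaw 0.662 tool delta [-0.0038  0.0014  0.0031] rows>= 1.0
```

Request:
arm_command --pt "0.05 -0.003 0.0014 0.002 0" --pt "0.05 0 0 0 0" --pt "0.0 0 0 0 0" --pt "0.0 0 0 0 0" --pt "0.0 0 0 0 0" --pt "0.0 0 0 0 0"

```text
clock: 9.55
tool_pos: [0.6024, -0.1109, 0.0927]
eef_rot: [0.309, 0.636, -0.313, 0.633]
contact_force: [-6.6, -3.5, 5.5]
opening: 0.18
```

Request:
arm_command --pt "0.0 0 0 0 -0.15" --pt "0.0 0 0 0 -0.15" --pt "0.0 0 0 0 -0.15" --pt "0.0 0 0 0 -0.15" --pt "0.0 0 0 0 -0.15" --pt "0.0 0 0 0 -0.15" --pt "0.0 0 0 0 -0.15" --pt "0.0 0 0 0 -0.15" --pt "0.0 0 0 0 -0.15" --pt "0.0 0 0 0 -0.13" --pt "0 0 0 0 0" --pt "0 0 0 0 0"

```text
clock: 11.05
tool_pos: [0.6027, -0.109, 0.0927]
eef_rot: [-0.199, 0.681, 0.199, 0.677]
contact_force: [-5.9, -0.8, 6.6]
opening: 0.179
```

```bash
python3 - <<'E'
from plant import r
from h import *
s=r.get_state(); print(s['q'],s['moment'],s['opening']); go(s,[.6038,-.108,.09])
E
```

```text
[ 0.378429    0.90997774 -0.50353485  1.69986717  0.63067478  0.70538724
  1.68341966] [-0.06911103  1.13256704 -0.01473372] 0.17917768708361045
pos [ 0.6027 -0.109   0.0927] yaw 2.141 tool delta [0.0027 0.0003 0.0014] rows>= 1.0
```

Request:
arm_command --pt "0.05 0 0 0 0" --pt "0.05 0 0 0 0" --pt "0.05 0 0 0 0" --pt "0.05 -0.05 0 0 0" --pt "0.08 -0.05 0 0 0" --pt "0.08 0 0 0 0.185" --pt "0.08 0 0 0 0.185" --pt "0.08 0 0 0 0.185" --pt "0.08 0 0 0 0.185" --pt "0.08 0 0 0 0.185" --pt "0.08 0 0 0 0.185" --pt "0.08 0 0 0 0.185"

```text
clock: 12.55
tool_pos: [0.6055, -0.1082, 0.1927]
eef_rot: [0.253, 0.66, -0.252, 0.66]
contact_force: [-0.0, 0.3, -1.1]
opening: 0.909
```

```bash
python3 snap.py wrist w4; python3 - <<'E'
from plant import r
from h import *
p=h2w(-.12,-.02); go(r.get_state(),[p[0],p[1],.2])
E
```

```text
12.55 [ 0.6055 -0.1082  0.1927]
pos [ 0.6057 -0.108   0.1928] yaw 0.835 tool delta [-0.0072  0.0488 -0.1728] rows>= 3.0
```

View pics/w4.png

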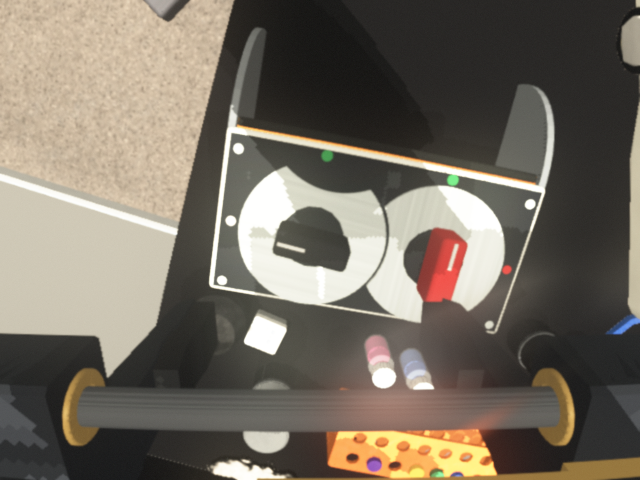

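The visor is rolled open: the knob is turned crosswise at (310,245) and the cheeks are bare. I'll move back over the dishes.

Request:
arm_command --pt "0.08 -0.02 0 0 0.175" --pt "0.08 -0.02 0.01 -0.058 0" --pt "0.08 -0.01 0.01 -0.058 0" --pt "0.08 0 0.01 -0.058 0" --pt "0.08 0 0 -0.058 0" --pt "0.08 0 0 -0.058 0" --pt "0.08 0 0 -0.04 0" --pt "0.08 0 0 0 0" --pt "0.08 0 0 0 0"

```text
clock: 13.72
tool_pos: [0.4244, 0.1682, 0.2428]
eef_rot: [0.307, 0.637, -0.307, 0.637]
contact_force: [-0.2, -0.2, 0.1]
opening: 0.908
```

```bash
python3 snap.py wrist w5; python3 snap.py top t5; cat > dishes.py <<'E'
import sys
from plant import r
from h import *
for name in sys.argv[1:]:
    f=np.load(f"pics/{name}.npz"); s=dict(eef_rot=f['q'],tool_pos=f['t']); n={'w':'wrist','t':'top','s':'scene'}[name[0]]; c=r.calibration(n)
    hsv=cv2.cvtColor(f['p'],cv2.COLOR_RGB2HSV); P,u,v=cloud(c,f['d'],s); z=np.zeros((480,640)); z[v,u]=P[:,2]; X=np.zeros((480,640,2)); X[v,u]=P[:,:2]
    m=((z>.009)&(z<.024)&(hsv[...,1]<70)&(hsv[...,2]>120)).astype(np.uint8)
    m=cv2.morphologyEx(m,cv2.MORPH_OPEN,np.ones((3,3)))
    k,lab,st,ce=cv2.connectedComponentsWithStats(m)
    for i in range(1,k):
        if st[i,4]<100: continue
        Q=X[lab==i]; (cx,cy),rad=cv2.minEnclosingCircle((Q*1000).astype(np.float32))
        if rad<20 or rad>40: continue
        col=f['p'][lab==i].mean(0).round()
        p=onplane(c,ce[i],.016,s)[0]; print(name,'px',ce[i].round(),st[i,4],'circ',round(cx,1),round(cy,1),'r',round(rad,1),'ray',p[:2].round(4),'hood',w2h(p).round(4),col)
go(r.get_state(),r.get_state()['tool_pos'])
E
python3 dishes.py w5 t5
```

```text
13.725 [0.4244 0.1682 0.2428]
13.775 [0.4246 0.1677 0.2427]
w5 px [564.  30.] 1360 circ 495.8 414.2 r 26.8 ray [0.4949 0.4143] hood [-0.4219  0.1947] [244. 249. 246.]
w5 px [374.  94.] 3737 circ 405.3 271.4 r 28.9 ray [0.4049 0.2717] hood [-0.3645  0.0362] [233. 229. 226.]
w5 px [296. 186.] 3219 circ 402.0 167.1 r 29.0 ray [0.4017 0.1676] hood [-0.2841 -0.0301] [233. 232. 226.]
w5 px [306. 321.] 2461 circ 493.6 66.0 r 29.5 ray [0.4924 0.0673] hood [-0.1493 -0.02  ] [229. 228. 221.]
w5 px [389. 454.] 221 circ 669.2 -8.1 r 22.3 ray [ 0.6721 -0.0091] hood [0.0212 0.0751] [123. 119. 108.]
w5 px [300. 455.] 161 circ 589.2 -70.7 r 21.0 ray [ 0.5928 -0.0728] hood [ 0.0229 -0.0266] [123. 119. 108.]
t5 px [202. 285.] 106 circ 496.5 408.0 r 29.0 ray [0.4935 0.4127] hood [-0.4215  0.1926] [245. 252. 244.]
t5 px [240. 322.] 333 circ 403.6 271.0 r 29.9 ray [0.4034 0.27  ] hood [-0.364  0.034] [240. 237. 238.]
pos [0.4247 0.1675 0.2427] yaw 0.669 tool delta [0. 0. 0.] rows>= 0.0
```

View pics/w5.png

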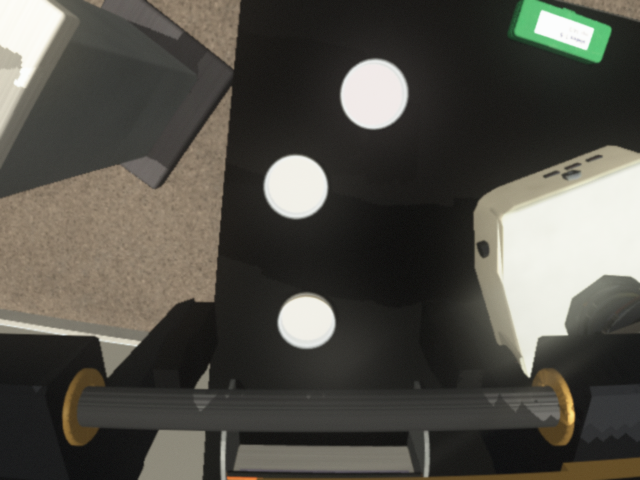

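The wrist view shows the three dishes at (306,321), (296,186) and (374,94). The green mailer is at (560,30), and the purple look-alike isn't in view. I'll start with the nearest dish: grip it lightly across hood y, drag it into the middle lane, then push it in from behind.

```bash
python3 - <<'E'
from plant import r
from h import *
s=r.get_state();print(w2h(s['tool_pos'])); go(s,[.493,.0665,.10]); go(s,[.493,.0665,.007])
E
```

```text
[-0.26994199 -0.01210159]
pos [0.4247 0.1675 0.2427] yaw 0.669 tool delta [ 0.1428 -0.0091  0.1215] rows>= 3.0
pos [0.4247 0.1675 0.2427] yaw 0.669 tool delta [ 0.2358 -0.0091  0.1214] rows>= 4.0
```

Request:
arm_command --pt "0.086 0.04 -0.003 0.04 0" --pt "0.086 0.05 -0.003 0.04 0" --pt "0.086 0.05 -0.003 0.0415 0" --pt "0.086 0 0 0 0.009" --pt "0.086 0.04 0 0 0" --pt "0.086 0.02 0 0 0" --pt "0.086 0 0 0 0" --pt "0.086 0 0 0 0" --force 4

```text
clock: 14.82
tool_pos: [0.4915, 0.0704, 0.0471]
eef_rot: [0.311, 0.635, -0.31, 0.636]
contact_force: [-0.6, -0.3, 0.2]
opening: 0.973
```

```bash
python3 snap.py wrist w6; python3 dishes.py w6; python3 - <<'E'
from plant import r
from h import *
go(r.get_state(),[.493,.0665,.007])
E
```

```text
14.825 [0.4915 0.0704 0.0471]
w6 px [284.  21.] 5168 circ 409.1 157.7 r 26.4 ray [0.413  0.1524] hood [-0.2652 -0.0306] [237. 236. 231.]
w6 px [311. 296.] 11345 circ 493.6 65.6 r 29.5 ray [0.4921 0.067 ] hood [-0.1492 -0.0205] [234. 233. 227.]
pos [0.4916 0.0704 0.0472] yaw 0.662 tool delta [0. 0. 0.] rows>= 0.0
pos [0.4916 0.0704 0.0472] yaw 0.662 tool delta [ 0.0402 -0.0014  0.0039] rows>= 1.0
```

View pics/w6.png

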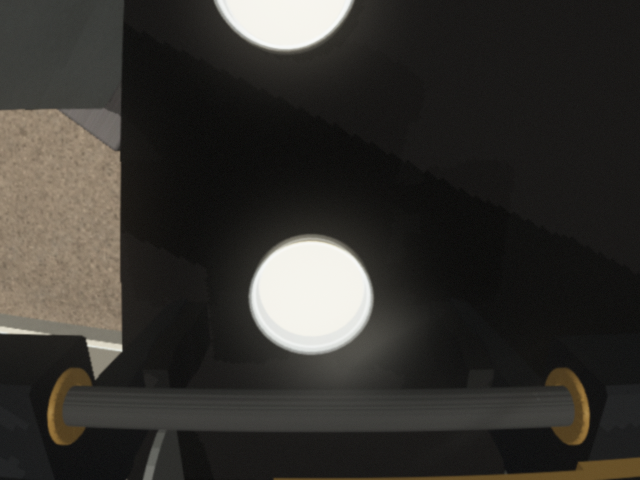

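Request:
arm_command --pt "0.086 0.025 -0.0015 0.004 0" --pt "0.086 0.015 0 0 0" --pt "0.086 0 0 0 0" --pt "0.05 0 0 0 0" --pt "0.05 0 0 0 0" --pt "0.05 0 0 0 0" --pt "0.05 0 0 0 0" --force 5

```text
clock: 15.75
tool_pos: [0.4922, 0.0661, 0.0063]
eef_rot: [0.311, 0.635, -0.31, 0.636]
contact_force: [0.2, 0.9, 3.9]
opening: 0.653
```

Request:
arm_command --pt "0.05 0 0.004 0.009 0" --pt "0.05 0 0.004 0.009 0" --pt "0.05 0 0.004 0.009 0" --pt "0.05 0 0.004 0.009 0" --pt "0.05 0 0.004 0.009 0" --pt "0.05 0 0 0 0"

```text
clock: 16.5
tool_pos: [0.5361, 0.0422, 0.0062]
eef_rot: [0.311, 0.635, -0.311, 0.636]
contact_force: [-0.8, -1.4, 4.4]
opening: 0.651
```

```bash
python3 - <<'E'
from plant import r
from h import *
s=r.get_state();print(w2h(s['tool_pos']),s['opening'],s['tool_pos'])
E
```

```text
[-0.10263896 -0.00084276] 0.6508075880628792 [0.53612096 0.04218022 0.00623742]
```

Release, back off 0.055, narrow the gap, and raise to z≈0.012.

Request:
arm_command --pt "0.076 0 0 0 0" --pt "0.076 0 0 0 0" --pt "0.076 0 0 -0.02 0" --pt "0.076 0 0 -0.02 0" --pt "0.076 0 0 -0.015 0" --pt "0.02 -0.006 0 0 0" --pt "0.02 0 0 0 0" --pt "0.02 0 0 0 0"

```text
clock: 17.5
tool_pos: [0.5024, 0.0853, 0.0121]
eef_rot: [0.311, 0.635, -0.311, 0.636]
contact_force: [-0.5, -0.5, -0.3]
opening: 0.543
```

```bash
python3 snap.py wrist w7; python3 dishes.py w7; python3 - <<'E'
from plant import r
from h import *
s=r.get_state();print(w2h(s['tool_pos']),s['opening'],s['tool_pos']); f=np.load('pics/w7.npz'); c=r.calibration('wrist')
print(proj(c,[[*h2w(-.068,.0985),.074],[*h2w(-.068,-.0985),.074],[*h2w(0,.103),.078],[*h2w(0,-.103),.078]],dict(eef_rot=f['q'],tool_pos=f['t'])))
E
```

```text
17.5 [0.5024 0.0853 0.0121]
w7 px [220.  23.] 6743 circ 409.8 156.5 r 26.0 ray [0.4146 0.1512] hood [-0.2633 -0.03  ] [250. 250. 248.]
w7 px [318. 453.] 5646 circ 538.5 41.7 r 29.0 ray [0.5419 0.0374] hood [-0.0953  0.0008] [254. 254. 254.]
pos [0.5022 0.0854 0.012 ] yaw 0.661 tool delta [0. 0. 0.] rows>= 0.0
[-0.15756667 -0.00113905] 0.5048388710321201 [0.50221859 0.08539793 0.01201443]
[[591.3337837  619.92253848]
 [ 40.71917978 620.0812378 ]
 [555.79525143 710.36848119]
 [ 76.59661723 710.43364971]]
```

View pics/w7.png

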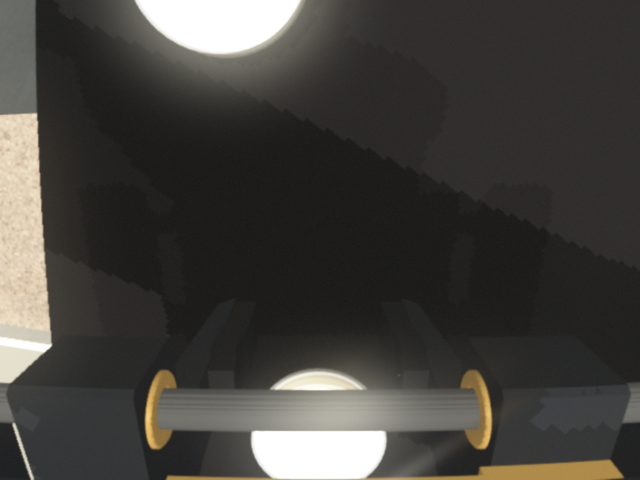

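Request:
arm_command --pt "0.02 0 0.001 0 0" --pt "0.02 0 0 0 0" --pt "0.02 0 0 0 0" --pt "0.02 0 0 0.01 0" --pt "0.02 0 0 0.01 0" --pt "0.02 0 0 0.01 0" --pt "0.02 0 0 0.01 0" --pt "0.02 0 0 0.01 0" --pt "0.02 0 0 0.01 0"

```text
clock: 18.68
tool_pos: [0.5397, 0.0389, 0.0119]
eef_rot: [0.31, 0.635, -0.31, 0.635]
contact_force: [-0.7, 0.3, 0.9]
opening: 0.227
```

```bash
python3 - <<'E'
from plant import r
from h import *
s=r.get_state();print(w2h(s['tool_pos']),s['opening']*88,s['tool_pos'],s['contact_force'])
E
```

```text
[-9.78420112e-02 -7.67997599e-06] 20.008064193665668 [0.53972109 0.03890194 0.01191179] [-0.65892511  0.32943235  0.94615596]
```

Request:
arm_command --pt "0.02 0 0 0.008 0" --pt "0.02 0 0 0.008 0" --pt "0.02 0 0 0.008 0" --pt "0.02 0 0 0.008 0" --pt "0.02 0 0 0.006 0" --pt "0.02 0 0 0.004 0" --pt "0.02 0 0 0 0"

```text
clock: 19.55
tool_pos: [0.5653, 0.0061, 0.0119]
eef_rot: [0.311, 0.635, -0.31, 0.635]
contact_force: [-0.6, -0.1, -0.2]
opening: 0.225
```

```bash
python3 - <<'E'
from plant import r
from h import *
s=r.get_state();print(w2h(s['tool_pos']),s['opening']*88,s['tool_pos'],s['contact_force'],s['moment'])
E
python3 snap.py top t8; python3 snap.py scene s8; python3 dishes.py t8 s8; python3 - <<'E'
import cv2
a=cv2.imread('pics/t8.png')[200:350,220:440]; cv2.imwrite('pics/t8c.png',cv2.resize(a,None,fx=3.6,fy=3.6,interpolation=2))
E
```

```text
[-5.62384934e-02  5.40333124e-05] 19.77717469591559 [0.56527097 0.00606811 0.01189461] [-0.57336963 -0.06603867 -0.22972429] [-0.04945436  0.01734848 -0.00594643]
19.55 [0.5653 0.0061 0.0119]
19.6 [0.5651 0.0064 0.0119]
t8 px [240. 322.] 329 circ 403.5 271.1 r 29.6 ray [0.4032 0.2697] hood [-0.3638  0.0336] [225. 220. 222.]
t8 px [277. 332.] 350 circ 401.3 165.3 r 29.4 ray [0.3996 0.1652] hood [-0.2835 -0.0333] [225. 225. 221.]
s8 px [362. 208.] 242 circ 400.5 163.4 r 31.5 ray [0.3994 0.1605] hood [-0.2799 -0.0364] [226. 223. 221.]
s8 px [280. 254.] 144 circ 588.1 -21.5 r 29.4 ray [ 0.5874 -0.0192] hood [-0.0227  0.002 ] [225. 221. 218.]
s8 px [199. 261.] 126 circ 655.6 -214.6 r 20.2 ray [ 0.6558 -0.2148] hood [ 0.1738 -0.0637] [233. 229. 223.]
s8 px [350. 445.] 146 circ 998.9 257.2 r 35.3 ray [0.9981 0.2568] hood [0.0109 0.4958] [227. 226. 217.]
pos [0.565  0.0066 0.0119] yaw 0.662 tool delta [0. 0. 0.] rows>= 0.0
```

View pics/t8c.png

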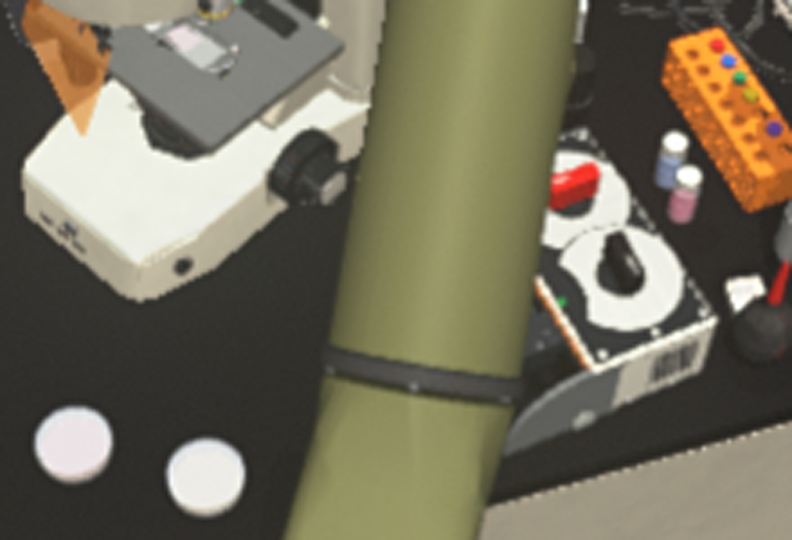

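The first dish is in, at about hood x -0.02, y 0. Next is the dish at (0.401,0.166).

Request:
arm_command --pt "0.02 0 0 -0.03 0" --pt "0.02 0 0 -0.04 0" --pt "0.086 -0.04 0 -0.05 0" --pt "0.086 -0.03 0 -0.03 0" --pt "0.086 0 0 -0.03 0" --pt "0.086 0 0 -0.03 0" --pt "0.086 0 -0.015 -0.018 0" --pt "0.086 0 -0.015 0 0" --pt "0.086 0 0 0 0" --pt "0.086 0 0 0 0"

```text
clock: 20.9
tool_pos: [0.4029, 0.1673, 0.081]
eef_rot: [0.311, 0.635, -0.31, 0.636]
contact_force: [-0.8, -0.4, -0.3]
opening: 0.976
```

```bash
python3 snap.py wrist w9; python3 dishes.py w9; python3 - <<'E'
from plant import r
from h import *
s=r.get_state();print(w2h(s['tool_pos']),s['opening']*88,s['q']); go(s,[.4015,.167,.007])
E
```

```text
20.9 [0.4029 0.1673 0.081 ]
w9 px [448. 107.] 11272 circ 405.3 271.0 r 29.3 ray [0.4043 0.2716] hood [-0.3647  0.0356] [237. 234. 232.]
w9 px [312. 261.] 8618 circ 402.1 166.9 r 29.3 ray [0.4009 0.1681] hood [-0.285  -0.0306] [237. 237. 231.]
w9 px [612. 294.] 1628 circ 558.2 259.1 r 26.6 ray [0.5499 0.2579] hood [-0.2646  0.1423] [153. 145. 122.]
pos [0.4031 0.1673 0.081 ] yaw 0.662 tool delta [0. 0. 0.] rows>= 0.0
[-0.283068   -0.02924073] 85.75910986783748 [-0.48207314  0.77353779 -0.02744824  2.25170567  0.16435652  0.116413
 -0.00322155]
pos [0.4031 0.1673 0.081 ] yaw 0.662 tool delta [ 0.074  -0.0016 -0.0007] rows>= 2.0
```

View pics/w9.png

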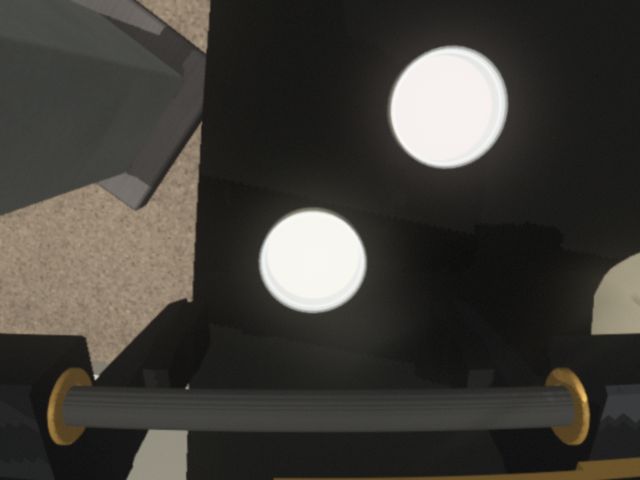

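Request:
arm_command --pt "0.086 0.03 -0.0015 -0.001 0" --pt "0.086 0.03 0 0 0" --pt "0.086 0.014 0 0 0" --pt "0.086 0 0 0 0" --pt "0.05 0 0 0 0" --pt "0.05 0 0 0 0" --pt "0.05 0 0 0 0" --pt "0.05 0 0 0 0"

```text
clock: 21.95
tool_pos: [0.4043, 0.1673, 0.0361]
eef_rot: [0.306, 0.637, -0.314, 0.633]
contact_force: [0.3, -0.2, -0.2]
opening: 0.573
```

```bash
python3 - <<'E'
from plant import r
from h import *
s=r.get_state();print(w2h(s['tool_pos']),s['opening']*88,s['q']); go(s,[*h2w(-.103,-.0625),.0065])
E
```

```text
[-0.28225663 -0.02828355] 50.456177426962654 [-0.47561796  0.87616064 -0.0376237   2.24705944  0.78155203  0.04333419
 -0.61878123]
pos [0.4043 0.1673 0.0361] yaw 0.662 tool delta [ 0.03   -0.0343  0.1792] rows>= 3.0
```

The wrist joint 6 hits its limit at this radius, so the hand can't get lower here. Instead I'll straddle the dish about 14 mm further out along the jaw line. Closing then slides the dish outward, and it can take the left lane.

Request:
arm_command --pt "0.088 -0.03 0 0 0" --pt "0.088 0 0.012 0.0 0" --pt "0.088 0 0 0 0" --pt "0.088 0 0 0 0" --pt "0.088 0 0 0 0"

```text
clock: 22.58
tool_pos: [0.4134, 0.1744, 0.0655]
eef_rot: [0.306, 0.638, -0.315, 0.633]
contact_force: [1.0, 0.3, -0.4]
opening: 0.999
```

```bash
python3 - <<'E'
from plant import r
from h import *
s=r.get_state();print(w2h(s['tool_pos']),s['opening']*88,s['q']); go(s,[*h2w(-.281,-.0175),.008])
E
```

```text
[-0.28231197 -0.01681117] 87.88617913113545 [-0.38762453  0.81389534 -0.18717183  2.20253476  0.75385485  0.20155405
 -0.59988494]
pos [0.4134 0.1744 0.0655] yaw 0.663 tool delta [0.0575 0.0001 0.0013] rows>= 1.0
```

Request:
arm_command --pt "0.088 0.02 0 0.001 0" --pt "0.088 0.02 0 0 0" --pt "0.088 0.016 0 0 0" --pt "0.088 0 0 0 0"

```text
clock: 23.08
tool_pos: [0.4148, 0.1737, 0.0124]
eef_rot: [0.304, 0.638, -0.315, 0.633]
contact_force: [0.2, -0.9, -0.4]
opening: 0.997
```

```bash
python3 - <<'E'
from plant import r
from h import *
s=r.get_state();print(w2h(s['tool_pos']),s['opening']*88,s['q']); go(s,[*h2w(-.281,-.0175),.008])
E
```

```text
[-0.28098053 -0.01608282] 87.77407705230789 [-0.4711639   0.92932339 -0.04794734  2.20797534  1.08869104  0.04598141
 -0.92437124]
pos [0.4148 0.1737 0.0124] yaw 0.664 tool delta [ 0.0045 -0.0013 -0.    ] rows>= 1.0
```

Request:
arm_command --pt "0.05 0 0 0 0" --pt "0.05 0 0 0 0" --pt "0.05 0 0 0 0" --pt "0.05 0 0 0 0" --pt "0.05 0 0 0 0" --pt "0.05 0 0 0 0" --force 5

```text
clock: 23.82
tool_pos: [0.4157, 0.174, 0.0135]
eef_rot: [0.306, 0.638, -0.315, 0.633]
contact_force: [-0.9, -0.5, 5.0]
opening: 0.652
```

```bash
python3 - <<'E'
from plant import r
from h import *
s=r.get_state();print(w2h(s['tool_pos']),s['opening']*88,s['q']); go(s,[*h2w(-.281,-.0175),.008])
E
python3 snap.py wrist w10
```

```text
[-0.28059324 -0.01514475] 57.373839646872206 [-0.47015652  0.92700221 -0.04849729  2.20760301  1.09015677  0.0461343
 -0.92725751]
pos [0.4157 0.174  0.0135] yaw 0.662 tool delta [ 0.0055 -0.0023 -0.0004] rows>= 1.0
23.825 [0.4157 0.174  0.0135]
```

View pics/w10.png

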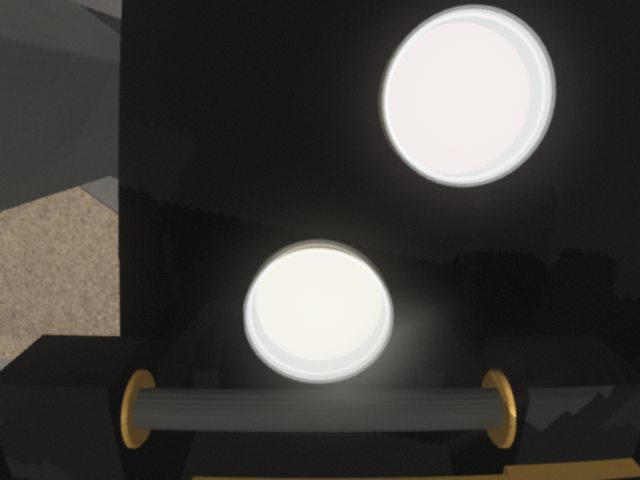

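```bash
python3 - <<'E'
from plant import r
from h import *
Q=[]
for nm,n in (('top0','top'),('scene0','scene')):
    f=np.load(f'pics/{nm}.npz'); P,u,v=cloud(r.calibration(n),f['d']); Q.append(P)
f=np.load('pics/w5.npz'); P,u,v=cloud(r.calibration('wrist'),f['d'],dict(eef_rot=f['q'],tool_pos=f['t'])); Q.append(P[(v<370)])
P=np.vstack(Q); c,s=np.cos(HY),np.sin(HY); d=P[:,:2]-HO; xh=c*d[:,0]+s*d[:,1]; yh=-s*d[:,0]+c*d[:,1]
for lo,hi in ((.025,.08),(.08,.2),(.2,.3),(.3,.6)):
  for x in np.arange(-.4,.1,.05):
    m=(P[:,2]>lo)&(P[:,2]<hi)&(xh>x)&(xh<x+.05)&(yh>.05)&(yh<.35)
    if x>-.1: m&=yh>.108
    if m.sum()>5: print(lo,round(x,2),'ymin',np.sort(yh[m])[3].round(3),end=' | ')
  print()
E
```

```text
0.025 -0.35 ymin 0.188 | 0.025 -0.3 ymin 0.136 | 0.025 -0.25 ymin 0.134 | 0.025 -0.2 ymin 0.15 | 0.025 -0.15 ymin 0.131 | 0.025 -0.1 ymin 0.05 | 0.025 -0.05 ymin 0.202 | 0.025 -0.0 ymin 0.221 | 0.025 0.05 ymin 0.242 | 
0.08 -0.3 ymin 0.194 | 0.08 -0.25 ymin 0.147 | 0.08 -0.2 ymin 0.141 | 0.08 -0.15 ymin 0.134 | 0.08 -0.1 ymin 0.14 | 0.08 -0.05 ymin 0.208 | 0.08 -0.0 ymin 0.222 | 0.08 0.05 ymin 0.242 | 
0.2 -0.3 ymin 0.159 | 0.2 -0.2 ymin 0.219 | 0.2 -0.15 ymin 0.215 | 0.2 -0.1 ymin 0.218 | 0.2 -0.05 ymin 0.208 | 0.2 -0.0 ymin 0.223 | 0.2 0.05 ymin 0.242 | 
0.3 -0.35 ymin 0.05 | 0.3 -0.3 ymin 0.152 | 0.3 -0.25 ymin 0.144 | 0.3 -0.2 ymin 0.137 | 0.3 -0.15 ymin 0.171 | 0.3 -0.1 ymin 0.203 | 0.3 -0.05 ymin 0.21 | 0.3 -0.0 ymin 0.226 | 0.3 0.05 ymin 0.244 |
```

The dish is gripped (opening 57 mm) at about hood (-0.281,-0.015). With jaws across, the hand body would hit the microscope in the left lane. So I'll drag the dish to about (-0.21, 0.02), then regrip it with the jaws along hood x.

Request:
arm_command --pt "0.05 0 0.007 0 0" --pt "0.05 0 0.007 0.007 0" --pt "0.05 0 0.007 0.009 0" --pt "0.05 0 0.007 0.009 0" --pt "0.05 0 0.007 0.009 0" --pt "0.05 0 0 0.009 0" --pt "0.05 0 0 0.009 0" --pt "0.05 0 0 0.009 0" --pt "0.05 0 0 0.009 0" --pt "0.05 0 0 0 0"

```text
clock: 25.12
tool_pos: [0.487, 0.1394, 0.0128]
eef_rot: [0.306, 0.637, -0.315, 0.633]
contact_force: [0.8, -0.2, 4.5]
opening: 0.654
```

```bash
python3 - <<'E'
from plant import r
from h import *
s=r.get_state();print(w2h(s['tool_pos']),s['tool_pos'],s['opening']*88,s['q'],s['contact_force'])
E
```

```text
[-0.20955241  0.01993488] [0.4870045  0.13939015 0.01282697] 57.510269094803135 [-0.16366346  0.95530141 -0.34658778  2.03459108  0.98817426  0.34411482
 -0.67200517] [ 0.79093724 -0.1877156   4.52322778]
```

Request:
arm_command --pt "0.08 0 0 0 0" --pt "0.086 0 0 0 0" --pt "0.086 -0.05 0 0 0" --pt "0.086 -0.02 0 0 -0.18" --pt "0.086 0 0 0 -0.18" --pt "0.086 0 0 0 -0.18" --pt "0.086 0 0 0 -0.18" --pt "0.086 0 0 0 -0.18" --pt "0.086 0 0 0 -0.18" --pt "0.086 0 0 0 -0.18" --pt "0.086 0 0 0 -0.18" --pt "0.086 0 0 0 -0.13"

```text
clock: 26.62
tool_pos: [0.4868, 0.1403, 0.0822]
eef_rot: [-0.233, 0.673, 0.229, 0.663]
contact_force: [-0.1, 0.1, 1.2]
opening: 0.977
```

```bash
python3 snap.py wrist w11; python3 dishes.py w11; python3 - <<'E'
from plant import r
from h import *
s=r.get_state();print(w2h(s['tool_pos']),s['q'])
E
```

```text
26.625 [0.4868 0.1403 0.0822]
w11 px [ 13. 229.] 2106 circ 582.3 -11.1 r 25.8 ray [ 0.5761 -0.0035] hood [-0.042   0.0028] [224. 220. 208.]
w11 px [322. 261.] 8560 circ 486.3 142.6 r 29.2 ray [0.4852 0.1415] hood [-0.2123  0.0198] [238. 237. 232.]
w11 px [583. 285.] 7581 circ 405.2 270.5 r 30.1 ray [0.405  0.2679] hood [-0.3613  0.0339] [228. 222. 219.]
pos [0.4869 0.1402 0.0821] yaw 2.240 tool delta [0. 0. 0.] rows>= 0.0
[-0.21026239  0.02029648] [ 0.12674959  0.95498086 -0.876615    2.00668509  1.10467188  0.78192488
  0.7935452 ]
```

View pics/w11.png

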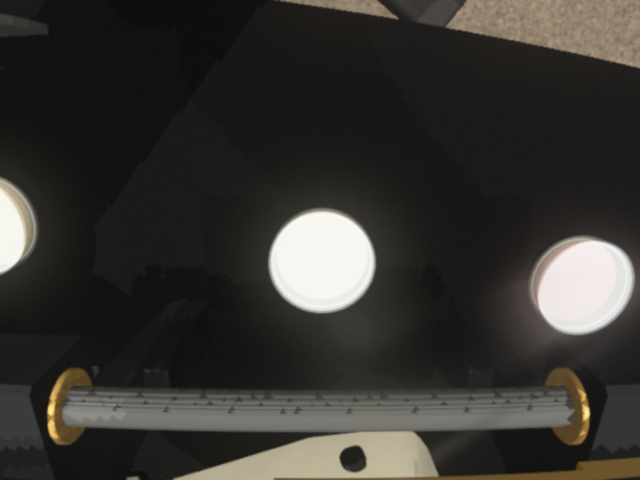

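Request:
arm_command --pt "0.086 0.03 0 0 0.01" --pt "0.086 0.03 0 0 0" --pt "0.086 0.015 0 0 0" --pt "0.086 0 0 0 0" --pt "0.05 0 0 0 0" --pt "0.05 0 0 0 0" --pt "0.05 0 0 0 0" --pt "0.05 0 0 0 0" --pt "0.05 0 0 0 0"

```text
clock: 27.8
tool_pos: [0.4865, 0.1404, 0.0082]
eef_rot: [-0.228, 0.674, 0.225, 0.665]
contact_force: [-0.4, -0.6, 5.4]
opening: 0.658
```

```bash
python3 - <<'E'
from plant import r
from h import *
s=r.get_state();print(w2h(s['tool_pos']),s['tool_pos'],s['opening']*88,s['q'],s['contact_force']); go(s,[*h2w(-.11,.059),.007])
E
```

```text
[-0.21067832  0.02020576] [0.48652838 0.14044578 0.00819002] 57.902192933782715 [ 0.07173888  1.06826269 -0.77023124  2.02251     1.29905757  0.69023988
  0.62287755] [-0.43124973 -0.57536021  5.36916356]
pos [0.4865 0.1404 0.0082] yaw 2.222 tool delta [ 0.0007 -0.1004  0.0396] rows>= 2.0
```

Request:
arm_command --pt "0.05 0 -0.01 0.004 0" --pt "0.05 0 -0.01 0.004 0" --pt "0.05 0 -0.01 0.004 0" --pt "0.05 0 -0.01 0.004 0" --pt "0.05 0 -0.01 0.004 0" --pt "0.05 0 -0.01 0.004 0" --pt "0.05 0 -0.01 0.004 0" --pt "0.05 0 -0.01 0.004 0" --pt "0.05 0 -0.01 0.004 0" --pt "0.05 0 -0.01 0.004 0" --pt "0.05 0 0 0 0"

```text
clock: 29.18
tool_pos: [0.5789, 0.0864, 0.0079]
eef_rot: [-0.227, 0.674, 0.226, 0.666]
contact_force: [-0.7, 1.5, 5.0]
opening: 0.654
```

```bash
python3 - <<'E'
from plant import r
from h import *
s=r.get_state();print(w2h(s['tool_pos']),s['tool_pos'],s['opening']*88,s['q'],s['contact_force'])
E
```

```text
[-0.11137947  0.06006679] [0.57888909 0.08642112 0.00786864] 57.54767524258844 [ 0.20705848  1.11926776 -0.80789901  1.78367782  1.13343139  0.80476074
  1.01367272] [-0.7358948   1.45361042  5.02822686]
```

Request:
arm_command --pt "0.075 0 0 0 0" --pt "0.088 0 0 0 0" --pt "0.088 -0.04 0 0 0" --pt "0.088 0 0.05 -0.001 0" --pt "0.088 0 0.048 -0.001 0" --pt "0.088 0 0 0 0" --pt "0.088 0.03 0 0 0" --pt "0.088 0.007 0 0 0" --pt "0.088 0 0 0 0"

```text
clock: 30.3
tool_pos: [0.5177, 0.1611, 0.0098]
eef_rot: [-0.228, 0.675, 0.224, 0.665]
contact_force: [-0.3, 0.5, 0.6]
opening: 0.997
```

```bash
python3 snap.py wrist w12; python3 dishes.py w12; python3 - <<'E'
from plant import r
from h import *
s=r.get_state();print(w2h(s['tool_pos']),s['tool_pos'],s['opening']*88,s['q'],s['contact_force'])
E
```

```text
30.3 [0.5177 0.1611 0.0098]
w12 px [ 75. 308.] 9962 circ 577.2 85.6 r 28.9 ray [0.5683 0.0833] hood [-0.1154  0.0498] [254. 253. 252.]
pos [0.518  0.1615 0.0103] yaw 2.222 tool delta [0. 0. 0.] rows>= 0.0
[-0.20804146  0.05794865] [0.51796597 0.16149708 0.01033939] 87.6269817730846 [ 0.05107195  1.08261388 -0.78098817  1.91359576  1.19911411  0.73456484
  0.73927921] [0.20536293 0.14720413 0.05077895]
```

View pics/w12.png

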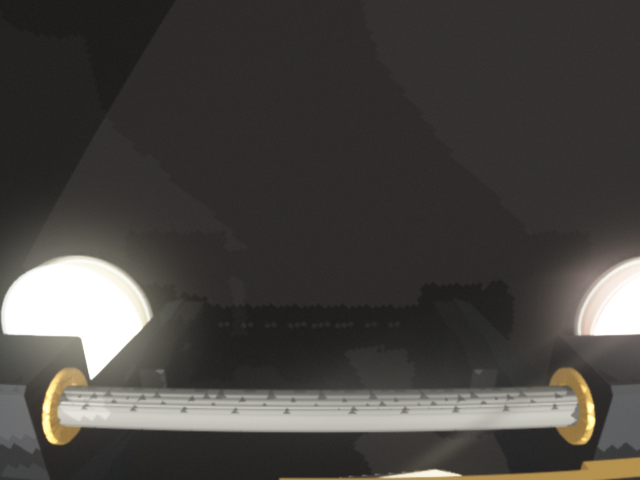

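Request:
arm_command --pt "0.088 0 -0.009 0 0" --pt "0.088 0 -0.009 0 0" --pt "0.088 0 -0.009 0 0" --pt "0.088 0 -0.009 0 0" --pt "0.088 0 -0.009 0 0" --pt "0.088 0 -0.009 0 0" --pt "0.088 0 0 0 0"

```text
clock: 31.22
tool_pos: [0.5509, 0.1177, 0.0099]
eef_rot: [-0.228, 0.675, 0.224, 0.665]
contact_force: [0.3, 1.2, 0.6]
opening: 1.003
```

```bash
python3 snap.py scene s13;python3 snap.py top t13; python3 dishes.py s13 t13; python3 - <<'E'
from plant import r
from h import *
s=r.get_state();print(w2h(s['tool_pos']),s['tool_pos'],s['opening']*88,s['contact_force'])
a=cv2.imread('pics/t13.png')[200:350,220:440]; b=cv2.imread('pics/s13.png')[180:330,200:420]
cv2.imwrite('pics/c13.png',cv2.resize(np.hstack([a,b]),None,fx=1.8,fy=1.8,interpolation=2))
E
```

```text
31.225 [0.5509 0.1177 0.0099]
31.275 [0.5505 0.1184 0.01  ]
s13 px [282. 253.] 224 circ 585.4 -19.7 r 29.3 ray [ 0.5831 -0.0154] hood [-0.0284  0.001 ] [225. 221. 220.]
s13 px [302. 267.] 282 circ 606.4 48.4 r 29.3 ray [0.609 0.047] hood [-0.0618  0.0596] [230. 226. 224.]
t13 px [336. 281.] 154 circ 599.5 42.4 r 28.5 ray [0.5951 0.0422] hood [-0.0665  0.0458] [229. 228. 221.]
t13 px [202. 285.] 103 circ 494.2 412.1 r 27.6 ray [0.493  0.4128] hood [-0.4219  0.1923] [239. 248. 236.]
t13 px [243. 312.] 308 circ 436.5 272.5 r 29.6 ray [0.4357 0.2716] hood [-0.3454  0.0604] [228. 223. 225.]
pos [0.5503 0.1188 0.01  ] yaw 2.222 tool delta [0. 0. 0.] rows>= 0.0
[-0.15454663  0.05732771] [0.55026533 0.11884929 0.01004542] 87.71167455141739 [0.50610344 0.04287544 0.04048832]
```

View pics/c13.png

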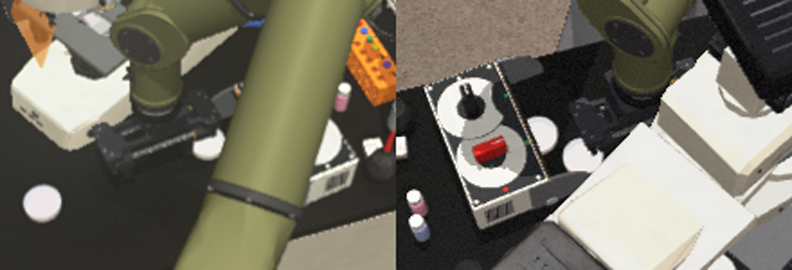

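The far dish has been knocked to about (0.436,0.272), which is the announced disturbance. The dish I'm pushing is on track at hood (-0.062,0.060), so I'll continue.

Request:
arm_command --pt "0.088 0 -0.009 0 0" --pt "0.088 0 -0.009 0 0" --pt "0.088 0 -0.009 0 0" --pt "0.088 0 -0.008 0 0" --pt "0.088 0 -0.006 0 0" --pt "0.088 0 0 0 0"

```text
clock: 32.08
tool_pos: [0.5756, 0.0855, 0.01]
eef_rot: [-0.228, 0.675, 0.224, 0.665]
contact_force: [-1.0, 0.5, 0.6]
opening: 0.999
```

```bash
python3 snap.py scene s14; python3 dishes.py s14; python3 - <<'E'
from plant import r
from h import *
s=r.get_state();print(w2h(s['tool_pos']),s['tool_pos'],s['opening']*88,s['contact_force'])
E
```

```text
32.075 [0.5756 0.0855 0.01  ]
s14 px [199. 261.] 122 circ 656.0 -214.3 r 21.8 ray [ 0.6565 -0.2145] hood [ 0.174  -0.0631] [232. 229. 223.]
pos [0.5753 0.086  0.0101] yaw 2.222 tool delta [0. 0. 0.] rows>= 0.0
[-0.11325985  0.05696357] [0.57528459 0.0860047  0.01005662] 87.62090130448289 [-0.18538434  0.13505566 -0.42278494]
```

Request:
arm_command --pt "0.088 0 0.02 0 0" --pt "0.088 -0.04 0.02 0 0" --pt "0.088 -0.04 0.04 0 0" --pt "0.086 0 0.05 0.001 0" --pt "0.086 0 0.05 0.001 0" --pt "0.086 0 0.05 0 0" --pt "0.086 0 0 0 0" --pt "0.086 0 0 0 0"

```text
clock: 33.12
tool_pos: [0.4384, 0.2705, 0.09]
eef_rot: [-0.229, 0.675, 0.224, 0.665]
contact_force: [0.3, 1.1, -0.3]
opening: 0.973
```

```bash
python3 snap.py wrist w15; python3 snap.py top t15; python3 snap.py scene s15; python3 dishes.py w15 t15 s15; python3 - <<'E'
from plant import r
from h import *
s=r.get_state();print(w2h(s['tool_pos']),s['q']); go(s,[.437,.272,.007])
a=cv2.imread('pics/t15.png')[200:350,220:440]; b=cv2.imread('pics/s15.png')[180:330,200:420]
cv2.imwrite('pics/c15.png',cv2.resize(np.hstack([a,b]),None,fx=1.8,fy=1.8,interpolation=2))
E
```

```text
33.125 [0.4384 0.2705 0.09  ]
33.175 [0.4389 0.2698 0.0899]
33.225 [0.4391 0.2695 0.0898]
w15 px [321. 257.] 8091 circ 438.4 273.3 r 29.3 ray [0.4373 0.272 ] hood [-0.3448  0.0619] [250. 250. 249.]
w15 px [435. 452.] 1302 circ 500.6 417.3 r 22.0 ray [0.5005 0.4169] hood [-0.4206  0.2008] [250. 254. 251.]
w15 px [259. 455.] 687 circ 573.7 325.1 r 27.5 ray [0.5732 0.3241] hood [-0.3027  0.2013] [199. 191. 164.]
t15 px [243. 312.] 313 circ 437.9 273.3 r 30.8 ray [0.4356 0.2719] hood [-0.3457  0.0605] [237. 233. 235.]
s15 px [356. 462.] 122 circ 1028.9 272.9 r 24.7 ray [1.0289 0.2761] hood [0.0146 0.5319] [224. 221. 211.]
pos [0.4391 0.2695 0.0898] yaw 2.220 tool delta [0. 0. 0.] rows>= 0.0
[-0.34172645  0.06186964] [-0.14987685  0.93886797 -0.86016471  1.97868182  1.05403786  0.77926357
  0.56007144]
pos [0.4391 0.2695 0.0898] yaw 2.220 tool delta [0.0828 0.0033 0.001 ] rows>= 2.0
```

View pics/w15.png

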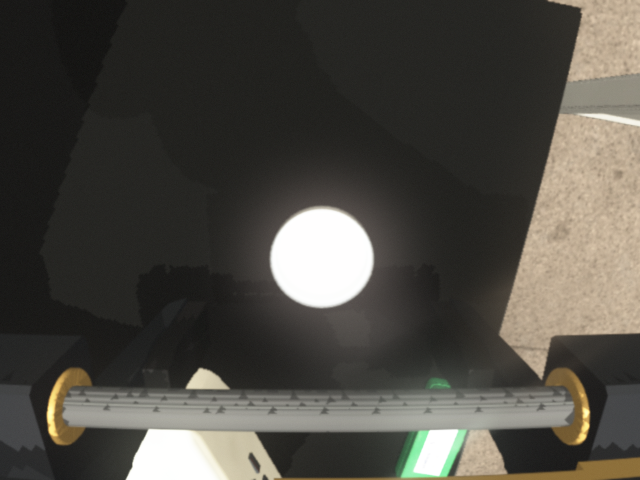

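View pics/c15.png

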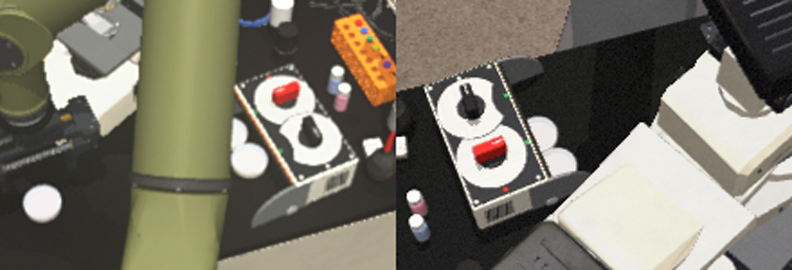

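Both placed dishes stand side by side in the hood. In the scene half of the crop they are at (540,135) and (562,160). Now the last dish.

Request:
arm_command --pt "0.086 0.03 0.003 0.001 0" --pt "0.086 0.03 0 0 0" --pt "0.086 0.022 0 0 0" --pt "0.086 0 0 0 0" --pt "0.05 0 0 0 0" --pt "0.05 0 0 0 0" --pt "0.05 0 0 0 0" --pt "0.05 0 0 0 0" --pt "0.05 0 0 0 0"

```text
clock: 34.4
tool_pos: [0.4368, 0.2735, 0.0088]
eef_rot: [-0.228, 0.674, 0.225, 0.666]
contact_force: [0.8, -1.2, 7.0]
opening: 0.66
```

```bash
python3 - <<'E'
from plant import r
from h import *
s=r.get_state();print(w2h(s['tool_pos']),s['tool_pos'],s['opening']*88,s['q'],s['contact_force']); go(s,[*h2w(-.112,-.0615),.008])
E
```

```text
[-0.34627022  0.06243047] [0.436779   0.27346115 0.00875849] 58.03811870068594 [-0.21791433  1.06153127 -0.74549285  1.99616768  1.25720181  0.67259108
  0.39394844] [ 0.78302507 -1.21005097  6.98237039]
pos [0.4368 0.2735 0.0088] yaw 2.222 tool delta [ 0.0025 -0.2353 -0.122 ] rows>= 4.0
```

Request:
arm_command --pt "0.05 0 -0.0098 -0.0049 0" --pt "0.05 0 -0.0098 -0.0049 0" --pt "0.05 0 -0.0098 -0.0049 0" --pt "0.05 0 -0.0098 -0.0049 0" --pt "0.05 0 -0.0098 -0.0049 0" --pt "0.05 0 -0.0098 -0.0049 0" --pt "0.05 0 -0.0098 -0.0049 0" --pt "0.05 0 -0.0098 -0.0049 0" --pt "0.05 0 -0.0098 -0.0049 0" --pt "0.05 0 -0.0098 -0.0049 0" --pt "0.05 0 -0.0098 -0.0049 0" --pt "0.05 0 -0.0098 -0.0049 0"

```text
clock: 35.9
tool_pos: [0.4608, 0.1428, 0.0087]
eef_rot: [-0.228, 0.675, 0.224, 0.665]
contact_force: [-0.8, 1.7, 3.1]
opening: 0.653
```

Request:
arm_command --pt "0.05 0 -0.0098 -0.0049 0" --pt "0.05 0 -0.0098 -0.0049 0" --pt "0.05 0 -0.0098 -0.0049 0" --pt "0.05 0 -0.0098 -0.0049 0" --pt "0.05 0 -0.0098 -0.0049 0" --pt "0.05 0 -0.0098 -0.0049 0" --pt "0.05 0 -0.0098 -0.0049 0" --pt "0.05 0 -0.0098 -0.0049 0" --pt "0.05 0 -0.0098 -0.0049 0" --pt "0.05 0 0 0 0"

```text
clock: 37.15
tool_pos: [0.4794, 0.046, 0.0095]
eef_rot: [-0.228, 0.675, 0.224, 0.665]
contact_force: [-0.0, 0.8, 0.4]
opening: 0.654
```

```bash
python3 - <<'E'
from plant import r
from h import *
s=r.get_state();print(w2h(s['tool_pos']),s['tool_pos'],s['opening']*88,s['q'],s['contact_force']); go(s,[*h2w(-.112,-.058),.008])
E
```

```text
[-0.14039715 -0.0433063 ] [0.47942568 0.04598534 0.0094791 ] 57.54112409410316 [ 0.19970671  1.02326828 -0.66509318  2.09831969  1.3418843   0.57894227
  0.7250486 ] [-0.01474655  0.81606918  0.38191647]
pos [0.4794 0.046  0.0095] yaw 2.221 tool delta [ 0.0017 -0.0285 -0.0144] rows>= 1.0
```

Request:
arm_command --pt "0.05 0 -0.0095 -0.0048 0" --pt "0.05 0 -0.0095 -0.0048 0" --pt "0.05 0 -0.0095 -0.0048 0" --pt "0.05 0 0 0 0" --pt "0.075 0 0 0 0" --pt "0.086 0 0 0 0" --pt "0.086 -0.04 0 0 0" --pt "0.086 -0.03 0 0 0" --pt "0.086 0 0 0 0"

```text
clock: 38.28
tool_pos: [0.4871, 0.0173, 0.0814]
eef_rot: [-0.228, 0.673, 0.225, 0.666]
contact_force: [-0.3, -0.1, -0.6]
opening: 0.978
```

```bash
python3 snap.py wrist w16; python3 dishes.py w16; python3 - <<'E'
from plant import r
from h import *
s=r.get_state();print(w2h(s['tool_pos']),s['q'])
E
```

```text
38.275 [0.4871 0.0173 0.0814]
w16 px [317. 256.] 8761 circ 485.9 16.1 r 29.3 ray [0.4847 0.0147] hood [-0.1125 -0.0583] [249. 249. 248.]
w16 px [134. 326.] 1147 circ 586.2 -39.2 r 23.2 ray [ 0.583  -0.0432] hood [-0.0065 -0.0162] [240. 240. 236.]
w16 px [185. 446.] 2548 circ 634.5 21.5 r 28.6 ray [0.6396 0.0261] hood [-0.0265  0.0711] [248. 248. 247.]
pos [0.4864 0.0167 0.0803] yaw 2.223 tool delta [0. 0. 0.] rows>= 0.0
[-0.11300101 -0.05569064] [ 0.31182318  0.90181149 -0.75523991  2.07298781  1.0969167   0.6561204
  1.00231421]
```

View pics/w16.png

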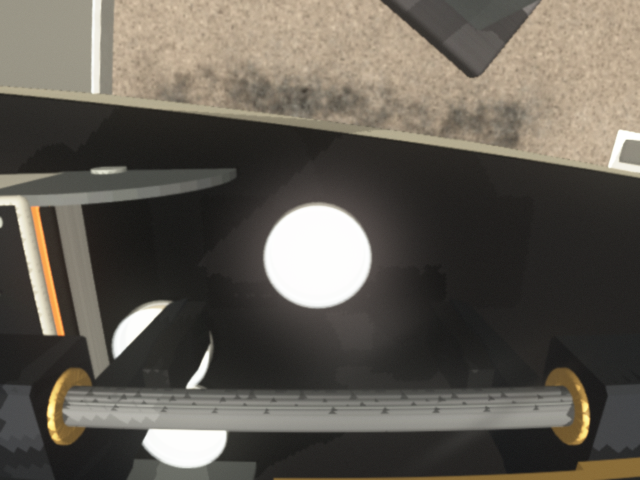

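Request:
arm_command --pt "0.02 0 0 0 0.18" --pt "0.02 0 0 0 0.18" --pt "0.02 0 0 0 0.18" --pt "0.02 0 0 0 0.18" --pt "0.02 0 0 0 0.18" --pt "0.02 0 0 0 0.18" --pt "0.02 0 0 0 0.18" --pt "0.02 0 0 0 0.18" --pt "0.02 0 0 0 0.122" --pt "0.02 0 -0.007 -0.022 0" --pt "0.02 0 0 -0.022 0" --pt "0.02 0 0 0 0"

```text
clock: 39.83
tool_pos: [0.452, 0.0481, 0.0791]
eef_rot: [0.305, 0.639, -0.315, 0.633]
contact_force: [-0.5, 0.2, -0.7]
opening: 0.229
```

```bash
python3 - <<'E'
from plant import r
from h import *
s=r.get_state();print(w2h(s['tool_pos']),s['q'],s['opening']*88);go(s,[*h2w(-.157,-.0635),.0125])
E
```

```text
[-0.15891593 -0.06371234] [-0.01729899  0.79626923 -0.31419573  2.17542915  0.83568339  0.30959988
 -0.39151836] 20.172874582397235
pos [0.452  0.0481 0.0791] yaw 0.664 tool delta [0.0665 0.0013 0.002 ] rows>= 2.0
```

Request:
arm_command --pt "0.02 0.03 0.001 0 0" --pt "0.02 0.02 0 0 0" --pt "0.02 0.016 0 0 0" --pt "0.02 0 0 0 0"

```text
clock: 40.33
tool_pos: [0.4532, 0.0461, 0.0125]
eef_rot: [0.305, 0.638, -0.316, 0.632]
contact_force: [0.2, -0.5, -0.9]
opening: 0.225
```

```bash
python3 - <<'E'
from plant import r
from h import *
s=r.get_state();print(w2h(s['tool_pos']),s['q'],s['opening']*88);go(s,[*h2w(-.055,-.0635),.0122])
M=R.from_quat(s['eef_rot']).as_matrix(); print(M.round(3))
E
python3 snap.py wrist w17; python3 dishes.py w17
```

```text
[-0.15656832 -0.06400186] [-0.17046175  0.92901783 -0.06089065  2.1919757   0.99076824  0.06751914
 -0.53675895] 19.837501129504084
pos [0.4532 0.0461 0.0125] yaw 0.661 tool delta [0.0003 0.0004 0.1016] rows>= 2.0
[[-0.014  0.789  0.614]
 [-0.011  0.614 -0.79 ]
 [-1.    -0.017  0.   ]]
40.325 [0.4532 0.0461 0.0125]
w17 px [327. 449.] 3643 circ 491.5 3.5 r 25.4 ray [0.4946 0.0023] hood [-0.0966 -0.0581] [254. 254. 254.]
pos [0.4534 0.0462 0.0132] yaw 0.660 tool delta [0. 0. 0.] rows>= 0.0
```

View pics/w17.png

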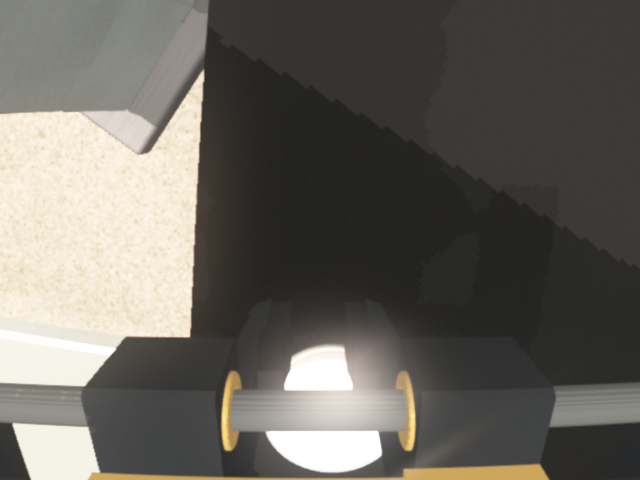

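Request:
arm_command --pt "0.02 0 0 0.01 0" --pt "0.02 0 0 0.01 0" --pt "0.02 0 0 0.01 0" --pt "0.02 0 0 0.01 0" --pt "0.02 0 0 0.01 0" --pt "0.02 0 0 0.01 0" --pt "0.02 0 0 0.01 0" --pt "0.02 0 0 0 0"

```text
clock: 41.38
tool_pos: [0.497, -0.0094, 0.0138]
eef_rot: [0.307, 0.637, -0.316, 0.633]
contact_force: [0.2, 0.6, 1.4]
opening: 0.228
```

```bash
python3 - <<'E'
from plant import r
from h import *
s=r.get_state();print(w2h(s['tool_pos']),s['contact_force'],s['opening']*88);go(s,[*h2w(-.055,-.0635),.0122])
E
python3 snap.py scene s18; python3 dishes.py s18
```

```text
[-0.08588554 -0.06339061] [0.19460719 0.56589888 1.35018389] 20.028991472780003
pos [ 0.497  -0.0094  0.0138] yaw 0.658 tool delta [ 0.0016 -0.      0.0309] rows>= 1.0
41.375 [ 0.497  -0.0094  0.0138]
s18 px [278. 232.] 282 circ 521.5 -41.4 r 30.9 ray [ 0.5248 -0.0416] hood [-0.0434 -0.0612] [225. 216. 219.]
pos [ 0.4966 -0.0087  0.0138] yaw 0.659 tool delta [0. 0. 0.] rows>= 0.0
```

Request:
arm_command --pt "0.02 0.001 0 0.008 0" --pt "0.02 0 0 0.008 0" --pt "0.02 0 0 0.008 0" --pt "0.02 0 0 0.007 0" --pt "0.02 0 0 0 0"

```text
clock: 42.05
tool_pos: [0.5158, -0.0337, 0.0128]
eef_rot: [0.307, 0.637, -0.316, 0.633]
contact_force: [0.5, -0.1, 0.3]
opening: 0.223
```

```bash
python3 - <<'E'
from plant import r
from h import *
s=r.get_state();print(w2h(s['tool_pos']),s['tool_pos'],s['contact_force'],s['opening']*88)
E
python3 snap.py scene s19; python3 dishes.py s19
```

```text
[-0.05515673 -0.06335914] [ 0.51583021 -0.03365608  0.01280803] [ 0.52319839 -0.08262584  0.26600706] 19.658341867079308
42.05 [ 0.5158 -0.0337  0.0128]
s19 px [271. 235.] 128 circ 538.8 -62.3 r 28.9 ray [ 0.5378 -0.0579] hood [-0.0225 -0.0608] [224. 214. 218.]
s19 px [356. 466.] 127 circ 1036.3 268.9 r 24.6 ray [1.0358 0.2769] hood [0.0181 0.5378] [219. 215. 204.]
pos [ 0.5155 -0.0331  0.0128] yaw 0.660 tool delta [0. 0. 0.] rows>= 0.0
```

Request:
arm_command --pt "0.02 0 0 -0.02 0" --pt "0.02 0 0 -0.04 0" --pt "0.05 -0.05 0 0 0" --pt "0.05 -0.06 0 0 0" --pt "0.05 -0.06 0 0 0" --pt "0.05 0 0.006 0.055 0" --pt "0.05 0 0.006 0.055 0" --pt "0.05 0 0.006 0.055 0" --pt "0.05 0 0.006 0.01 0" --pt "0.05 0 0 0 0" --pt "0.05 0 0 0 0"

```text
clock: 43.48
tool_pos: [0.6057, -0.1053, 0.1825]
eef_rot: [0.305, 0.638, -0.314, 0.633]
contact_force: [-0.0, -0.1, -1.1]
opening: 0.562
```

```bash
python3 snap.py wrist w20; python3 dishes.py w20; python3 snap.py top t20; python3 dishes.py t20; python3 - <<'E'
from plant import r
from h import *
s=r.get_state();print(w2h(s['tool_pos']),s['tool_pos'],s['q'])
E
```

```text
43.475 [ 0.6057 -0.1053  0.1825]
w20 px [284. 109.] 4136 circ 539.8 -61.8 r 28.9 ray [ 0.5366 -0.0573] hood [-0.0237 -0.0614] [238. 234. 232.]
pos [ 0.6058 -0.1055  0.1826] yaw 0.664 tool delta [0. 0. 0.] rows>= 0.0
43.525 [ 0.6058 -0.1055  0.1826]
t20 px [202. 285.] 103 circ 496.7 411.5 r 28.1 ray [0.4939 0.4133] hood [-0.4217  0.1933] [243. 251. 242.]
pos [ 0.606  -0.1058  0.1827] yaw 0.663 tool delta [0. 0. 0.] rows>= 0.0
[ 0.05710229 -0.03636382] [ 0.60596951 -0.10580692  0.1826735 ] [ 0.45199158  0.82004884 -0.66997159  1.62619224  0.61290357  0.92941132
  0.21499837]
```

View pics/w20.png

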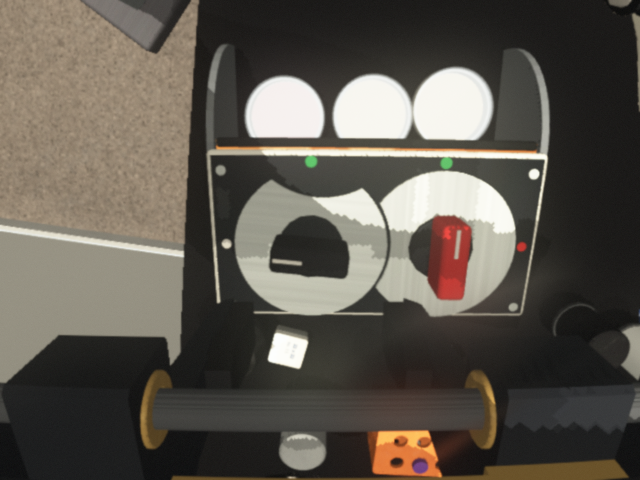

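```bash
python3 - <<'E'
from plant import r
from h import *
f=np.load("pics/w20.npz"); s=dict(eef_rot=f['q'],tool_pos=f['t']); c=r.calibration('wrist')
for q in [(284,75.5),(372,73.5),(453,67.5),(245,120),(493,110)]:
    print(q,w2h(onplane(c,[q],.013,s)[0]).round(4))
# deck front line & knob check
for q in [(212,153),(546,153),(525,314),(219,313)]: print(q,w2h(onplane(c,[q],.078,s)[0]).round(4))
cv2.imwrite("pics/w20c.png",cv2.resize(f['p'][40:170,190:570,::-1],None,fx=2,fy=2))
go(r.get_state(),[.6038,-.108,.15])
E
```

```text
(284, 75.5) [-0.047  -0.0615]
(372, 73.5) [-0.0487  0.0009]
(453, 67.5) [-0.0538  0.0583]
(245, 120) [-0.0162 -0.0905]
(493, 110) [-0.0253  0.0902]
(212, 153) [ 0.0015 -0.0992]
(546, 153) [-0.0007  0.1003]
(525, 314) [0.1058 0.1036]
(219, 313) [ 0.1067 -0.102 ]
pos [ 0.606  -0.1058  0.1827] yaw 0.663 tool delta [ 0.0327 -0.0026  0.0004] rows>= 1.0
```

View pics/w20c.png

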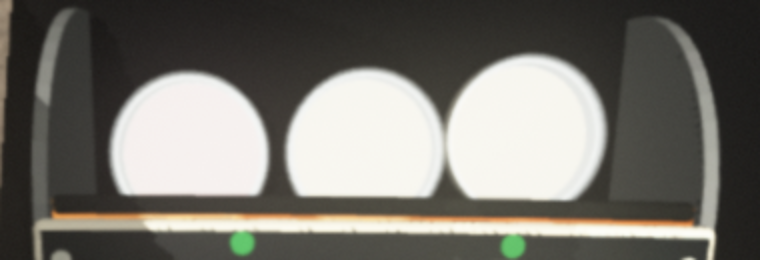

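All three dishes are in: centres at about x = -0.018, -0.020 and -0.025, y = -0.061, 0.001 and 0.058. Next I'll shut the visor.

Request:
arm_command --pt "0.05 0 -0.0025 0.0005 -0.185" --pt "0.05 0 0 0 -0.185" --pt "0.05 0 0 0 -0.185" --pt "0.05 0 0 0 -0.185" --pt "0.05 0 0 0 -0.185" --pt "0.05 0 0 0 -0.185" --pt "0.05 0 0 0 -0.185" --pt "0.05 0 0 0 -0.183" --pt "0.05 0.03 0 0 0" --pt "0.05 0 0 0 0" --force 25

```text
clock: 44.82
tool_pos: [0.6029, -0.1096, 0.1509]
eef_rot: [-0.2, 0.685, 0.197, 0.672]
contact_force: [-0.4, 0.6, 0.9]
opening: 0.566
```

```bash
python3 - <<'E'
from plant import r
from h import *
s=r.get_state();go(s,[.6035,-.1085,.09]);print(s['q'])
E
```

```text
pos [ 0.6029 -0.1096  0.1509] yaw 2.140 tool delta [0.0609 0.0006 0.0022] rows>= 1.0
[ 0.60007115  0.97258549 -0.99812896  1.64636979  0.91767845  1.07801311
  1.45172075]
```

Request:
arm_command --pt "0.05 0.03 0.0005 0.001 0" --pt "0.05 0.029 0 0 0" --pt "0.05 0 0 0 0" --pt "0.0 0 0 0 0" --pt "0.0 0 0 0 0" --pt "0.0 0 0 0 0" --pt "0.0 0 0 0 0"

```text
clock: 45.7
tool_pos: [0.6044, -0.1079, 0.0943]
eef_rot: [-0.199, 0.683, 0.197, 0.674]
contact_force: [-3.7, 2.3, 4.4]
opening: 0.181
```

Request:
arm_command --pt "0 0 0 0 0.15" --pt "0 0 0 0 0.15" --pt "0 0 0 0 0.15" --pt "0 0 0 0 0.15" --pt "0 0 0 0 0.15" --pt "0 0 0 0 0.15" --pt "0 0 0 0 0.15" --pt "0 0 0 0 0.15" --pt "0 0 0 0 0.15" --pt "0 0 0 0 0.14" --pt "0 0 0 0 0.01" --pt "0 0 0 0 0"

```text
clock: 47.2
tool_pos: [0.6036, -0.1126, 0.0941]
eef_rot: [0.311, 0.634, -0.325, 0.629]
contact_force: [-4.8, -5.1, 6.7]
opening: 0.179
```

```bash
python3 - <<'E'
from plant import r
from h import *
s=r.get_state();go(s,[.6035,-.1085,.09]);print(s['q'],s['moment'],s['contact_force'],s['opening']*88)
E
```

```text
pos [ 0.6036 -0.1126  0.0941] yaw 0.638 tool delta [ 0.0041  0.0024 -0.0034] rows>= 1.0
[ 0.43634846  0.93773389 -0.6235891   1.68483866  0.74949371  0.78963533
  0.08449622] [-0.85973021  0.7294711   0.42319434] [-4.77375113 -5.11743782  6.68627847] 15.757527861384808
```

Request:
arm_command --pt "0.05 0 0 0 -0.02" --pt "0.05 0 0 0 0" --pt "0.05 0 0 0 0" --pt "0.05 -0.05 0 0 0" --pt "0.05 -0.03 0 0 0" --pt "0.05 0 0.04 0 0" --pt "0.05 0 0.039 0 0" --pt "0.05 0 0 0 0" --pt "0.05 0 0 0 0"

```text
clock: 48.32
tool_pos: [0.6675, -0.0606, 0.1718]
eef_rot: [0.306, 0.637, -0.316, 0.632]
contact_force: [1.0, -0.4, -0.5]
opening: 0.566
```

```bash
python3 snap.py wrist w21;python3 - <<'E'
from plant import r
from h import *
s=r.get_state();go(s,[.6663,-.0595,.09]);print(s['q'])
f=np.load("pics/w21.npz"); s=dict(eef_rot=f['q'],tool_pos=f['t']); c=r.calibration('wrist')
P,u,v=cloud(c,f['d'],s); m=(P[:,2]>.107)&(P[:,2]<.122)&(v<330)
mask=np.zeros((480,640),np.uint8); mask[v[m],u[m]]=1
n,lab,st,ce=cv2.connectedComponentsWithStats(mask); L=lab[v,u]
for i in range(1,n):
    if st[i,4]>400:
        Q=P[(L==i)&m]; print(ce[i],cv2.minAreaRect((Q[:,:2]*1000).astype(np.float32)))
E
```

```text
48.325 [ 0.6675 -0.0606  0.1718]
pos [ 0.6673 -0.0612  0.1719] yaw 0.658 tool delta [ 0.0819  0.0016 -0.0019] rows>= 2.0
[ 0.35519778  0.90836792 -0.69353941  1.44974593  0.63809896  1.0309156
  0.1678448 ]
[167.12823576 260.67702111] ((603.0581665039062, -107.95576477050781), (16.403167724609375, 44.26137924194336), 38.275917053222656)
[315.76957955 261.78812861] ((665.9599609375, -59.11278533935547), (15.791940689086914, 43.58100128173828), 37.13205337524414)
```

View pics/w21.png

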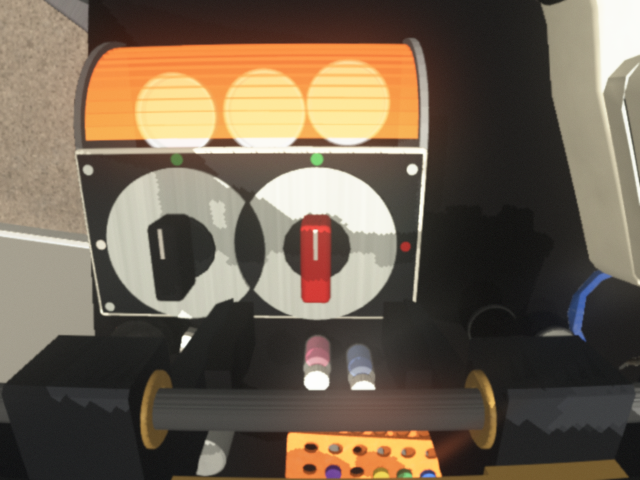

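The visor is shut, with all three dishes visible through it at (175,110), (263,108) and (348,100). Next I'll turn the isolator on.

Request:
arm_command --pt "0.05 0.03 0.0015 -0.002 0" --pt "0.05 0.03 0 0 0" --pt "0.05 0.02 0 0 0" --pt "0.05 0 0 0 0" --pt "0 0 0 0 0" --pt "0 0 0 0 0" --pt "0 0 0 0 0" --pt "0 0 0 0 0"

```text
clock: 49.38
tool_pos: [0.6647, -0.0608, 0.0928]
eef_rot: [0.305, 0.638, -0.319, 0.631]
contact_force: [-7.3, -3.5, 7.8]
opening: 0.179
```

Request:
arm_command --pt "0 0 0 0 0.15" --pt "0 0 0 0 0.15" --pt "0 0 0 0 0.15" --pt "0 0 0 0 0.15" --pt "0 0 0 0 0.15" --pt "0 0 0 0 0.15" --pt "0 0 0 0 0.15" --pt "0 0 0 0 0.15" --pt "0 0 0 0 0.15" --pt "0 0 0 0 0.14" --pt "0 0 0 0 0" --pt "0 0 0 0 0"

```text
clock: 50.88
tool_pos: [0.6649, -0.0607, 0.0928]
eef_rot: [-0.653, -0.253, 0.666, -0.257]
contact_force: [-5.2, -4.2, 6.4]
opening: 0.183
```

```bash
python3 - <<'E'
from plant import r
from h import *
s=r.get_state();go(s,[.6665,-.0595,.09]);print(s['q'],s['moment'],s['contact_force'],s['opening']*88)
E
```

```text
pos [ 0.6649 -0.0607  0.0928] yaw -0.832 tool delta [ 0.0027  0.0002 -0.002 ] rows>= 1.0
[ 0.15236183  0.93740263 -0.26665206  1.51309202  0.33382699  0.75321229
 -1.09164229] [-0.58365607  1.18207842  0.15742283] [-5.1669129  -4.20722338  6.4005042 ] 16.069984069336467
```

Request:
arm_command --pt "0.05 0 0 0 0" --pt "0.05 0 0 0 0" --pt "0.05 0 0 0 0" --pt "0.05 -0.05 0 0 0" --pt "0.05 -0.05 0 0 0" --pt "0.05 -0.05 0 0 0" --pt "0.05 0 -0.02 0.02 0" --pt "0.05 0 -0.03 0.02 0" --pt "0.05 0 0 0 0" --pt "0.05 0 0 0 0"

```text
clock: 52.12
tool_pos: [0.6066, -0.047, 0.2432]
eef_rot: [-0.655, -0.254, 0.664, -0.257]
contact_force: [0.1, -0.5, -0.5]
opening: 0.572
```

```bash
python3 snap.py wrist w22;python3 snap.py scene s22; python3 snap.py top t22; python3 - <<'E'
from plant import r
from h import *
f=np.load("pics/w22.npz"); s=dict(eef_rot=f['q'],tool_pos=f['t']); c=r.calibration('wrist')
P,u,v=cloud(c,f['d'],s); m=(P[:,2]>.107)&(P[:,2]<.122)&(v<330)
mask=np.zeros((480,640),np.uint8); mask[v[m],u[m]]=1
n,lab,st,ce=cv2.connectedComponentsWithStats(mask); L=lab[v,u]
for i in range(1,n):
    if st[i,4]>400:
        Q=P[(L==i)&m]; print(ce[i],cv2.minAreaRect((Q[:,:2]*1000).astype(np.float32)))
print(r.get_state()['contact_force'])
E
```

```text
52.125 [ 0.6066 -0.047   0.2432]
52.175 [ 0.6068 -0.0471  0.2431]
52.225 [ 0.6068 -0.0472  0.2429]
[391.71683047 177.65479115] ((666.096923828125, -59.47550964355469), (43.939308166503906, 16.420400619506836), 42.67254638671875)
[376.35168869 287.49412628] ((603.1870727539062, -108.05732727050781), (16.314117431640625, 44.612335205078125), 37.69786071777344)
[ 0.62457833  0.47678791 -0.63489447]
```

View pics/w22.png

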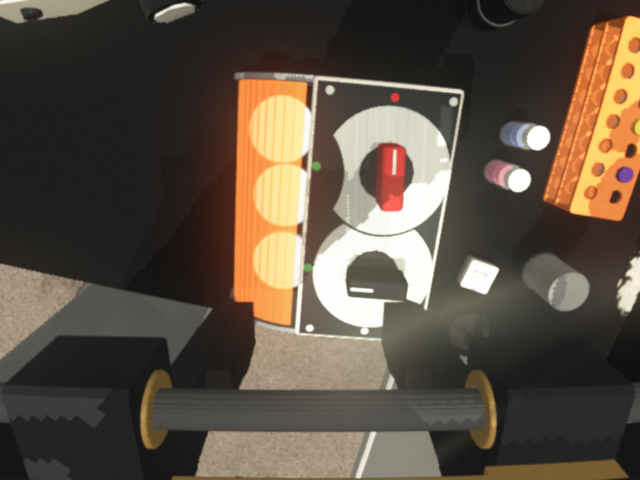

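View pics/s22.png

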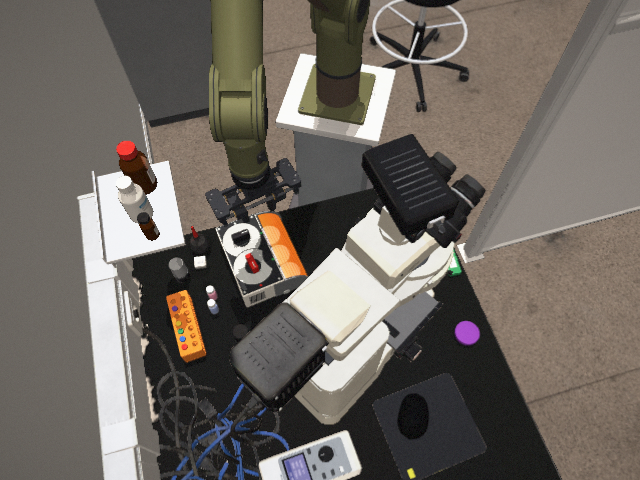

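The isolator's bar reads 42.7°, which is joint ≈1.48, pointing at the red mark. The visor knob is at its shut angle, the dishes are under the amber visor, and the hand is clear. I'll hand it in.

```bash
python3 - <<'E'
from plant import r
print(r.finish_job()); print(r.get_state()['clock'])
E
```

```text
the job is handed in; nothing more can be done
None
the job is handed in; nothing more can be done
```

The job is done and handed in at about 52 s on the robot's clock, well inside the 210 s limit. I turned the isolator off, opened the visor and slid all three dishes into the bay. Then I shut the visor and turned the isolator back on.

**Last checks:**
- **Dishes:** their centres are at about hood x = -0.018, -0.020 and -0.025 and y = -0.061, 0.001 and 0.058, measured just before shutting. All three are still visible under the closed visor.
- **Knobs:** the visor knob is back at its shut angle, and the isolator reads about 1.48 rad, pointing at the red mark.
- **Hand and other objects:** the hand is clear of everything. The mailer, vials and blower look unmoved in the last pictures; I didn't measure their positions.

**What went differently than planned:**
- **Reach:** the arm could not get low enough over the second dish (wrist joint limit), so I gripped it a little further out. It went into the left lane instead of the right.
- **Knocked dish:** the third dish moved about 3 cm while I was pushing the second. I took that for the announced disturbance, measured it again and placed it.
- **Grip:** I saw no slip while holding a dish or a knob.

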